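Weigh the jar from the back of the reagent tray

ROBOT

A 6-joint arm with a two-finger parallel gripper is mounted at the origin on the work surface. World frame = base frame: x ahead of the robot, y to its left, z up, the work surface at z = 0. Lengths are in m, angles in degrees, forces in N, time in s.
With the tool pointing down it reaches from about 0.275 to 0.85 m from the base axis. Payload 5.2 kg.
Tool frame: the origin (TCP) lies between the finger pads; the fingertips stand 11 mm ahead of it and the grasp point (between the pads) lies 8 mm behind it; z points along the fingers, y is the line along which they close (so a half turn about z gives the same grasp; the last joint's range is limited). The gripper opens to 85 mm and grips with 20 to 120 N. Pads are 22 mm wide; open, the fingers measure 114 mm over their backs; the gripper's body (76 mm by 85 mm) begins 54 mm behind the grasp point. The pads swing forward as they close: fully open they stand 13 mm farther back than shut.
Start: joints at [-81.463, 14.817, 87.949, -0, 77.235, -11.62], TCP at [0.19, -0.516, 0.242] pointing down, gripper open.
Joint ranges: [-179.93, 179.93], [-52.35, 119.4], [10.71, 147.94], [-69.91, 249.91], [12.55, 155.21], [-178.61, 178.61]. Speed limits (degrees/s): [147.25, 147.25, 180, 180, 180, 180].

INTERFACE

Orientations are given as [roll, pitch, yaw] about the fixed x, y, z axes, in that order (R = Rz(yaw) Ry(pitch) Rx(roll)).
In Python, from workcell import ctrl gives the robot as it stands.
- The arm moves only by the tool arm_command, never from a script. Its argument "deltas" is a list of rows, each an object of numbers: "x", "y", "z": the shift along the tool's x, y, z in m; "rx", "ry", "rz": the turn, a rotation vector about the tool's x, y, z in rad; "grip": the closure, from 0 (fully open) to 1 (shut). In form: [{"x": .., "y": .., "z": .., "rx": .., "ry": .., "rz": .., "grip": ..}, ...]. A call has 1 to 10 rows; each row is the pose to reach, as a shift and turn from the pose commanded when the call began, along the tool's axes at that moment; what a row does not reach only later rows make up. A row lasts 1/8 s, in which the tool goes at most 62.5 mm and 10.7 degrees, less where a joint would pass 70% of its speed; a pose out of reach is approached as far as the arm can. A call with a gripper value outside its range is refused whole. The fingers move at their own pace and stop on an object; "squeeze" is the grip in N (left out, the last holds). Time passes only in rows, so rows that repeat a pose let the fingers close. It gives the time, the measured TCP pose, the force, the opening and the grip force at its end, in the units of the state.
- ctrl.state(): the state, without advancing time (a new reading comes with each control period).
- ctrl.snapshot(name): name is "side" or "top" or "wrist"; returns the picture (420x560x3 uint8, red, green, blue); there is no depth.
- ctrl.camera_model(name): a dict with "K" (3x3 intrinsics, pixels), "k1" (the pictures are not rectified: a ray, as slopes to the right and down, at radius r is drawn at 1 + k1 r^2 times it, then the intrinsics apply), "R" (3x3) and "t" (3): a world point X has camera coordinates R X + t; the wrist camera has in their place "hand_eye" (4x4, takes a point from camera to tool coordinates, whose origin is the TCP and whose axes are the flange's). Camera axes: x right, y down, z forward; pixel columns grow to the right and rows downward; lengths in m; the calibration is good to about 2 mm. A picture is of the moment at which its call begins: read the wrist's pose just before it. camera_model takes no time and is no camera call.
- ctrl.sign_off(): hands the job in; it is judged then, once.
The state is a dict: "t": time; "joints": joint angles; "dq": joint speeds; "tau": joint torques, N m; "eef_pos": TCP position; "tool_rot": TCP orientation; "contact_force": force on the tool from outside, world axes, zero at the start; "moment": the same for the moment, N m; "grip_width": opening from 0.0 (shut) to 1.0 (fully open); "grasp_force": force on a finger pad.
Only numpy, scipy, OpenCV 4.12 (cv2) and the standard library are available. Lean on these libraries where they do the work, as an engineer would, in place of code of your own. Each camera call takes 0.05 s, during which the arm holds its last target. There are 200 camera calls.

TASK

The small straight-sided jar at the back of the crowded reagent tray has to go on the balance, but three big bottles hem it in: first stand all three in the empty spill tray, then set the jar on the middle of the balance pan, and then put each bottle back on the very spot it came from. Keep the bottles and the jar upright, set each down before letting go instead of dropping it, and do not disturb the dropper bottle, the mortar or the petri dish.

Things in the scene. Friction and masses are not known exactly. Their poses are not given: they have to be found in the camera images.
- round_bottle: Tall round amber glass bottle, black screw cap. Body 66 dia up to a height of 120, sloping shoulder up to 148, cap 33 dia from 148 to 172 (top). Loose, about 0.45 kg. Stands beside or in front of the jar in the reagent tray. Origin: centre of the underside; z up along the bottle.
- square_bottle: Square amber glass bottle, black screw cap. Body 62 x 62 with rounded edges up to a height of 114, short shoulder and neck to 132, cap 33 dia from 132 to 155 (top). Loose, about 0.42 kg. Stands beside or in front of the jar. Origin: centre of the underside; z up, x and y square to its sides.
- wide_bottle: Stout round wide-mouth amber glass bottle, broad black screw cap. Body 72 dia up to a height of 112, cap 53 dia from 124 to 150 (top). Loose, about 0.48 kg. Stands beside or in front of the jar. Origin: centre of the underside; z up.
- jar: The jar to weigh: small straight-sided amber jar, 50 dia, 46 high in all, with a black screw cap of 49 dia from 30 to 46. Loose, about 0.12 kg. At the back of the reagent tray with a big bottle close by (5 to 11 mm away) on its left, on its right and in front of it. Origin: centre of the underside; z up.
- reagent_tray: Crowded grey plastic tray, fixed on the bench: outside 176 (its x) by 238 (its y), floor 4 thick, rim 20 above the bench and 4 thick. Origin: on the bench, under the tray's centre; its x points away from the robot, towards the jar's row, z up. The three bottles, the jar and the dropper bottle stand on its floor.
- spill_tray: Empty white plastic spill tray, fixed on the bench, left or right of the reagent tray: outside 290 (its x) by 208 (its y), floor 4 thick, rim 20 above the bench and 4 thick; inside 282 by 200. Origin: on the bench, under the tray's centre; z up.
- balance: White top-pan balance, fixed on the bench, on the other side of the reagent tray. Housing 62 high; round flat steel pan 124 dia whose top is 78 above the bench. Origin: on the bench, straight under the centre of the pan; its x points away from the robot, the low front with the display lies at -x (to 155 from the origin), the housing reaches 95 to either side and 85 to the back; z up.
- dropper_bottle: Bystander: small amber dropper bottle with a rubber teat, 32 dia, 93 high, loose in the front left (-x, +y) corner of the reagent tray. Origin: centre of the underside.
- mortar: Bystander: white porcelain mortar with its pestle, 96 dia, about 80 high with the pestle, loose on the bench beyond the reagent tray. Origin: centre of the underside.
- petri_dish: Bystander: closed glass petri dish, 94 dia, 18 high, loose on the bench beyond the reagent tray. Origin: centre of the underside.
Things that resemble listed ones, but are neither listed nor needed, are in the scene too. Leave any blue look-alike of the round_bottle alone. What is shaped like the wide_bottle but yellow is not meant.

How it is judged (in metres and radians):
On the way, in this order (a step that is already met when the one before it is completed fails the run):
1. all three big bottles stand upright in the spill tray, let go (x of round_bottle in the frame of spill_tray between -0.125 and 0.125 m and y of round_bottle in the frame of spill_tray between -0.085 and 0.085 m and height (world z) of each of round_bottle, square_bottle, wide_bottle below 0.01 m and angle between each of round_bottle, square_bottle, wide_bottle's own z axis and vertical below 0.1 rad and linear speed of each of round_bottle, square_bottle, wide_bottle below 0.03 m/s and contact force between each of round_bottle, square_bottle, wide_bottle and the fingers below 0.1 N and x of square_bottle in the frame of spill_tray between -0.125 and 0.125 m and y of square_bottle in the frame of spill_tray between -0.085 and 0.085 m and x of wide_bottle in the frame of spill_tray between -0.125 and 0.125 m and y of wide_bottle in the frame of spill_tray between -0.085 and 0.085 m), for 0.2 s.
2. the jar stands on the middle of the balance pan, let go (horizontal distance between jar and balance below 0.015 m and height (world z) of jar between 0.073 and 0.084 m and angle between jar's own z axis and vertical below 0.1 rad and contact force between jar and the fingers below 0.1 N), for 0.2 s.
At the end, for the whole second after the job is handed in: The jar stands upright at rest on the balance pan within 15 mm of its centre; each of the three bottles stands upright at rest in the reagent tray within 15 mm of where it stood at the start (its yaw does not matter); the dropper bottle, mortar and petri dish are within 20 mm of where they were (horizontal distance between jar and balance below 0.015 m and height (world z) of jar between 0.073 and 0.084 m and angle between each of jar, round_bottle, square_bottle, wide_bottle's own z axis and vertical below 0.1 rad and linear speed of each of jar, round_bottle, square_bottle, wide_bottle below 0.02 m/s and angular speed of each of jar, round_bottle, square_bottle, wide_bottle below 0.2 rad/s and distance of each of round_bottle, square_bottle, wide_bottle from where it was at the start of the episode below 0.015 m and distance of each of dropper_bottle, mortar, petri_dish from where it was at the start of the episode below 0.02 m); the robot touches nothing.
It fails at once if a bottle (the dropper bottle too) or the jar is tipped more than 30 degrees (angle between any of round_bottle, square_bottle, wide_bottle, jar, dropper_bottle's own z axis and vertical above 0.52 rad).
It fails at once if the dropper bottle, the mortar or the petri dish is pushed more than 20 mm (distance of any of dropper_bottle, mortar, petri_dish from where it was at the start of the episode above 0.02 m).
It fails at once if a bottle or the jar is let go more than about 20 mm above what it is to stand on ((contact force between round_bottle and the fingers below 0.05 N and height (world z) of round_bottle above 0.026 m) or (contact force between square_bottle and the fingers below 0.05 N and height (world z) of square_bottle above 0.026 m) or (contact force between wide_bottle and the fingers below 0.05 N and height (world z) of wide_bottle above 0.026 m) or (contact force between jar and the fingers below 0.05 N and height (world z) of jar above 0.1 m)).
It also fails if it takes over 136 s, if anything falls off the work surface, if the arm or the gripper's body presses on something with over 40 N, if the wrist force passes 120 N, or if a joint passes its speed limit or range.

## Working session

There is one attempt and no reset: what is moved stays moved. The work goes in short steps, Python scripts to look and compute and a tool call to move; the robot and the scene stay as the last step left them, time stands still between calls to the robot, and variables do not carry over. Pictures are saved under pics/ and viewed, at most 14 in all, crops included, and the job is handed in when it is done.

Besides the shell and the picture viewer there is one more tool, called after "Call:" as name(argument=value, ...), one argument or row to a line, values as JSON. arm_command: Moves the arm, as the interface text tells. Its arguments: {"type":"object","properties":{"deltas":{"type":"array","items":{"type":"object","properties":{"x":{"type":"number"},"y":{"type":"number"},"z":{"type":"number"},"rx":{"type":"number"},"ry":{"type":"number"},"rz":{"type":"number"},"grip":{"type":"number"}}}},"squeeze":{"type":"number"}},"required":["deltas"]}

```bash
ls; mkdir -p pics; python3 - <<'E'
from workcell import ctrl
import cv2
s=ctrl.state();print(s)
for n in("side","top"):
    cv2.imwrite(f"pics/{n}0.png",ctrl.snapshot(n)[:,:,::-1])
    print(n,ctrl.camera_model(n))
print(ctrl.camera_model("wrist"))
E
```

```text
pics
{'t': 0.0, 'joints': array([-8.14620613e+01,  1.48588332e+01,  8.80111569e+01, -2.07722379e-03,
        7.72333725e+01, -1.16182396e+01]), 'dq': array([ 0.09182549, -0.08501311,  0.07950879,  0.00488974,  0.05703669,
       -0.05501337]), 'tau': array([ 1.82296419e-03, -4.46023321e+01, -2.90569514e+01, -9.00821919e-05,
        1.15480763e-02,  2.57079853e-05]), 'eef_pos': array([ 0.18946551, -0.51580052,  0.24147811]), 'tool_rot': array([-1.79898347e+02, -1.88325983e-02,  2.01566225e+01]), 'contact_force': array([-0.18935885, -0.18146266, -0.17434092]), 'moment': array([ 0.00023975, -0.00921603,  0.01647429]), 'grasp_force': 0.0, 'grip_width': 1.0008017677919405}
side {'K': array([[385.15678184,   0.        , 281.6143193 ],
       [  0.        , 385.15678184, 210.7216591 ],
       [  0.        ,   0.        ,   1.        ]]), 'k1': -0.05646158875612117, 'R': array([[-0.76442309,  0.64470699, -0.00319957],
       [ 0.46409398,  0.54681354, -0.69685847],
       [-0.44751996, -0.53417961, -0.71720153]]), 't': array([ 0.42682419, -0.20788998,  1.19103065])}
top {'K': array([[500.269
[... 215 characters left out ...]
154],
       [-0.98442728, -0.02996361, -0.17321981],
       [ 0.17356344, -0.00925508, -0.9847792 ]]), 't': array([-0.03312074,  0.56439841,  1.23029741])}
{'K': array([[356.27279819,   0.        , 285.67354475],
       [  0.        , 356.27279819, 205.56482563],
       [  0.        ,   0.        ,   1.        ]]), 'k1': 0.0007931643541852875, 'hand_eye': array([[-9.28018166e-05, -9.54668038e-01, -2.97672518e-01,
         7.65623607e-02],
       [ 9.99999786e-01, -2.81143671e-04,  5.89900206e-04,
         4.57591401e-04],
       [-6.46847616e-04, -2.97672400e-01,  9.54667861e-01,
        -1.31335352e-01],
       [ 0.00000000e+00,  0.00000000e+00,  0.00000000e+00,
         1.00000000e+00]])}
```

View pics/top0.png

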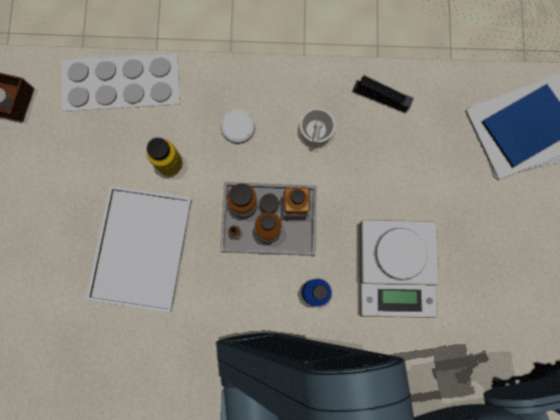

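View pics/side0.png

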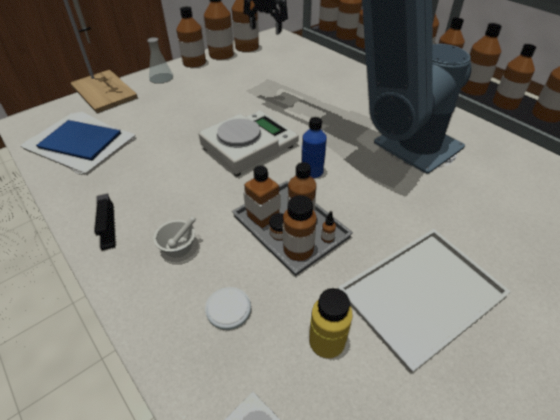

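The top view shows the reagent tray around (269,219). The wide bottle's cap is at (242,195), the round one's at (268,225), the square one's at (297,198) and the jar at (269,203). The spill tray is on the left with its centre near (140,248), and the balance pan is at (402,253). The side view confirms the yellow and blue decoys.

```bash
cat > h.py <<'E'
import numpy as np, cv2
from scipy.spatial.transform import Rotation as Ro
from workcell import ctrl
def cam(n,s=None):
    m=ctrl.camera_model(n)
    if n!="wrist": return m["K"],m["k1"],m["R"],m["t"]
    s=s or ctrl.state(); T=np.eye(4); T[:3,:3]=Ro.from_euler("xyz",s["tool_rot"],degrees=True).as_matrix(); T[:3,3]=s["eef_pos"]
    C=np.linalg.inv(T@m["hand_eye"]); return m["K"],m["k1"],C[:3,:3],C[:3,3]
def proj(c,X):
    K,k,R,t=c; p=np.atleast_2d(X)@R.T+t; q=p[:,:2]/p[:,2:]; q=q*(1+k*(q**2).sum(1,keepdims=True))
    return q*K[0,0]+K[:2,2]
def unproj(c,uv,z):
    K,k,R,t=c; d=np.array([[k,0,0,0,0]])[0]
    q=cv2.undistortPoints(np.float64(uv).reshape(-1,1,2),K,np.float64([k,0,0,0])).reshape(-1,2)
    D=np.c_[q,np.ones(len(q))]@R; o=-R.T@t
    return o+D*((z-o[2])/D[:,2])[:,None]
def ring(c,x,y,z,r,n=40):
    a=np.linspace(0,2*np.pi,n); return proj(c,np.c_[x+r*np.cos(a),y+r*np.sin(a),a*0+z])
E
python3 - <<'E'
from h import *
c=cam("top");r=lambda n,uv,z:print(n,unproj(c,[uv],z)[0].round(4))
r("wide",(242,193),.154);r("round",(268,222),.176);r("square",(297,196),.159);r("jar",(269,203),.05);r("drop",(234,230),.09);r("pan",(402,253),.078)
r("mort",(317,124),.04);r("petri",(237,126),.018);r("yel",(158,149),.15);r("blue",(320,291),.17)
S=unproj(c,[(111,187),(190,196),(171,310),(90,300)],.02);print(S.round(3),S.mean(0))
T=unproj(c,[(225,184),(316,185),(314,255),(221,254)],.02);print(T.round(3),T.mean(0))
im=cv2.imread("pics/top0.png")[165:275,205:335];cv2.imwrite("pics/c1.png",cv2.resize(im,None,fx=5,fy=5,interpolation=2))
E
```

```text
wide [0.5687 0.0624 0.154 ]
round [ 0.4988 -0.0009  0.176 ]
square [ 0.5646 -0.0669  0.159 ]
jar [ 0.5651 -0.0015  0.05  ]
drop [0.4883 0.0821 0.09  ]
pan [ 0.4451 -0.3329  0.078 ]
mort [ 0.7835 -0.1224  0.04  ]
petri [0.7785 0.0909 0.018 ]
yel [0.6704 0.2672 0.15  ]
blue [ 0.3469 -0.1223  0.17  ]
[[0.6   0.413 0.02 ]
 [0.583 0.206 0.02 ]
 [0.29  0.237 0.02 ]
 [0.309 0.441 0.02 ]] [0.44559471 0.32403117 0.02      ]
[[ 0.618  0.116  0.02 ]
 [ 0.622 -0.124  0.02 ]
 [ 0.438 -0.121  0.02 ]
 [ 0.434  0.118  0.02 ]] [ 0.52798957 -0.002898    0.02      ]
```

View pics/c1.png

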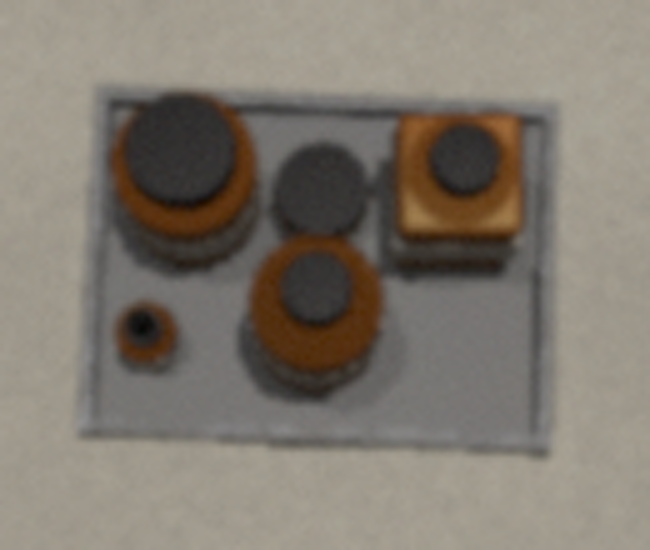

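The crop agrees: wide-bottle cap at crop (180,150), round at (316,287), square at (464,158), jar at (321,191). The gaps come out at 5, 8 and 10 mm, consistent with the listed sizes. Next I move above the tray with yaw 0.

Call:
arm_command(
  deltas=[
    {"z": -0.06},
    {"z": -0.12},
    {"x": 0.05, "y": -0.037, "z": -0.16, "rz": 0.176},
    {"x": 0.1, "y": -0.073, "z": -0.16, "rz": 0.352},
    {"x": 0.15, "y": -0.11, "z": -0.16, "rz": 0.352},
    {"x": 0.2, "y": -0.147, "z": -0.16, "rz": 0.352},
    {"x": 0.25, "y": -0.184, "z": -0.16, "rz": 0.352},
    {"x": 0.3, "y": -0.22, "z": -0.16, "rz": 0.352},
    {"x": 0.35, "y": -0.257, "z": -0.16, "rz": 0.352},
    {"x": 0.4, "y": -0.294, "z": -0.16, "rz": 0.352},
  ],
)

```text
invalid input at $.deltas[0]: expected keys x, y, z, rx, ry, rz, grip
```

```bash
python3 -c "
from h import *
s=ctrl.state();print(s['t'],s['eef_pos'],s['tool_rot'],s['joints'])"
```

```text
0.1 [ 0.18948688 -0.51583898  0.24156089] [-1.79907751e+02 -2.11941206e-02  2.01556931e+01] [-8.14631021e+01  1.48543219e+01  8.80053898e+01  2.23624534e-03
  7.72349153e+01 -1.16193082e+01]
```

Call:
arm_command(
  deltas=[
    {"x": 0, "y": 0, "z": -0.06, "rx": 0, "ry": 0, "rz": 0, "grip": 0},
    {"x": 0, "y": 0, "z": -0.12, "rx": 0, "ry": 0, "rz": 0, "grip": 0},
    {"x": 0.05, "y": -0.037, "z": -0.16, "rx": 0, "ry": 0, "rz": 0.176, "grip": 0},
    {"x": 0.1, "y": -0.073, "z": -0.16, "rx": 0, "ry": 0, "rz": 0.352, "grip": 0},
    {"x": 0.15, "y": -0.11, "z": -0.16, "rx": 0, "ry": 0, "rz": 0.352, "grip": 0},
    {"x": 0.2, "y": -0.147, "z": -0.16, "rx": 0, "ry": 0, "rz": 0.352, "grip": 0},
    {"x": 0.25, "y": -0.184, "z": -0.16, "rx": 0, "ry": 0, "rz": 0.352, "grip": 0},
    {"x": 0.3, "y": -0.22, "z": -0.16, "rx": 0, "ry": 0, "rz": 0.352, "grip": 0},
    {"x": 0.35, "y": -0.257, "z": -0.16, "rx": 0, "ry": 0, "rz": 0.352, "grip": 0},
    {"x": 0.4, "y": -0.294, "z": -0.16, "rx": 0, "ry": 0, "rz": 0.352, "grip": 0},
  ],
  squeeze=60,
)

```text
t: 1.35
eef_pos: [0.4608, -0.106, 0.4021]
tool_rot: [180.0, 0.0, -0.0]
contact_force: [1.1, -0.4, 0.3]
grip_width: 1.0
grasp_force: 0.0
```

```bash
python3 -c "
from h import *
s=ctrl.state();print(s['t'],s['eef_pos'],s['tool_rot'],s['joints'])"
```

```text
1.35 [ 0.46076092 -0.10604491  0.40211565] [ 1.79995185e+02  8.95043735e-03 -1.54421028e-02] [-2.65078516e+01  3.18266068e+00  8.00988582e+01 -8.35974726e-03
  9.67243436e+01  6.35066117e+01]
```

Call:
arm_command(
  deltas=[
    {"x": 0.033, "y": -0.051, "z": 0, "rx": 0, "ry": 0, "rz": 0, "grip": 0},
    {"x": 0.066, "y": -0.102, "z": 0, "rx": 0, "ry": 0, "rz": 0, "grip": 0},
    {"x": 0.066, "y": -0.102, "z": 0, "rx": 0, "ry": 0, "rz": 0, "grip": 0},
    {"x": 0.066, "y": -0.102, "z": 0, "rx": 0, "ry": 0, "rz": 0, "grip": 0},
  ],
)

```text
t: 1.85
eef_pos: [0.5258, -0.0061, 0.4018]
tool_rot: [180.0, 0.1, 0.0]
contact_force: [-0.9, -0.1, 0.6]
grip_width: 1.001
grasp_force: 0.0
```

```bash
python3 - <<'E'
from h import *
s=ctrl.state();im=ctrl.snapshot("wrist")[:,:,::-1].copy();c=cam("wrist",s);print(s['eef_pos'],s['tool_rot'])
np.savez("w1.npz",K=c[0],k=c[1],R=c[2],t=c[3]);cv2.imwrite("pics/w1raw.png",im)
for x,y,z,r in((.564,.0645,.154,.0265),(.498,-.0015,.176,.0165),(.563,-.0685,.159,.0165),(.565,-.0015,.05,.0245)):
    cv2.polylines(im,[ring(c,x,y,z,r).round().astype(int)],True,(0,255,0),1)
cv2.imwrite("pics/w1.png",im)
E
```

```text
[ 0.52580108 -0.00609653  0.40175298] [1.79978191e+02 8.61147726e-02 4.13809180e-02]
```

View pics/w1.png

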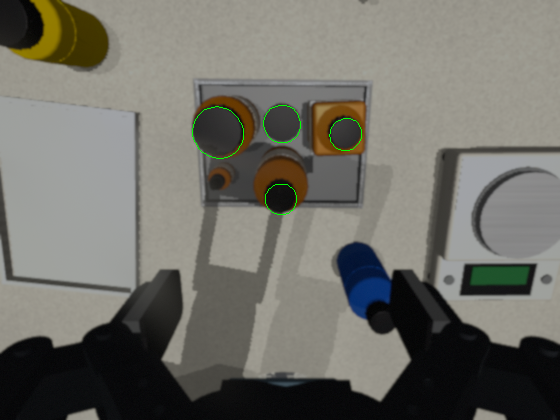

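The predicted rings fall on all four caps to within about 1 px: wide (218,131), jar (282,123), square (346,134), round (281,198). So the positions hold. I'll fetch the round bottle first.

Call:
arm_command(
  deltas=[
    {"x": -0.032, "y": 0.0015, "z": 0, "rx": 0, "ry": 0, "rz": 0, "grip": 0},
    {"x": -0.032, "y": 0.0015, "z": 0.06, "rx": 0, "ry": 0, "rz": 0, "grip": 0},
    {"x": -0.032, "y": 0.0015, "z": 0.12, "rx": 0, "ry": 0, "rz": 0, "grip": 0},
    {"x": -0.032, "y": 0.0015, "z": 0.17, "rx": 0, "ry": 0, "rz": 0, "grip": 0},
    {"x": -0.032, "y": 0.0015, "z": 0.2, "rx": 0, "ry": 0, "rz": 0, "grip": 0},
    {"x": -0.032, "y": 0.0015, "z": 0.2, "rx": 0, "ry": 0, "rz": 0, "grip": 0},
    {"x": -0.032, "y": 0.0015, "z": 0.2, "rx": 0, "ry": 0, "rz": 0, "grip": 0},
    {"x": -0.032, "y": 0.0015, "z": 0.2, "rx": 0, "ry": 0, "rz": 0, "grip": 0},
  ],
)

```text
t: 2.9
eef_pos: [0.4952, -0.0082, 0.2042]
tool_rot: [179.9, -0.2, -0.1]
contact_force: [-0.4, 0.3, -0.0]
grip_width: 0.999
grasp_force: 0.0
```

Call:
arm_command(
  deltas=[
    {"x": 0.003, "y": -0.0065, "z": 0, "rx": 0, "ry": 0, "rz": 0, "grip": 0},
    {"x": 0.003, "y": -0.0065, "z": 0.02, "rx": 0, "ry": 0, "rz": 0, "grip": 0},
    {"x": 0.003, "y": -0.0065, "z": 0.04, "rx": 0, "ry": 0, "rz": 0, "grip": 0},
    {"x": 0.003, "y": -0.0065, "z": 0.04, "rx": 0, "ry": 0, "rz": 0, "grip": 0},
    {"x": 0.003, "y": -0.0065, "z": 0.04, "rx": 0, "ry": 0, "rz": 0, "grip": 0},
  ],
)

```text
t: 3.52
eef_pos: [0.4978, -0.0009, 0.1632]
tool_rot: [180.0, -0.1, 0.0]
contact_force: [0.0, -0.0, 0.8]
grip_width: 1.0
grasp_force: 0.0
```

Call:
arm_command(
  deltas=[
    {"x": 0, "y": 0, "z": 0, "rx": 0, "ry": 0, "rz": 0, "grip": 0.4},
    {"x": 0, "y": 0, "z": 0, "rx": 0, "ry": 0, "rz": 0, "grip": 0.5},
    {"x": 0, "y": 0, "z": 0, "rx": 0, "ry": 0, "rz": 0, "grip": 0.6},
    {"x": 0, "y": 0, "z": 0, "rx": 0, "ry": 0, "rz": 0, "grip": 0.7},
    {"x": 0, "y": 0, "z": 0, "rx": 0, "ry": 0, "rz": 0, "grip": 1},
    {"x": 0, "y": 0, "z": 0, "rx": 0, "ry": 0, "rz": 0, "grip": 1},
    {"x": 0, "y": 0, "z": 0, "rx": 0, "ry": 0, "rz": 0, "grip": 1},
    {"x": 0, "y": 0, "z": 0, "rx": 0, "ry": 0, "rz": 0, "grip": 1},
  ],
)

```text
t: 4.53
eef_pos: [0.4975, -0.0008, 0.1629]
tool_rot: [-180.0, -0.1, -0.0]
contact_force: [-0.6, 2.1, 5.6]
grip_width: 0.368
grasp_force: 59.3
```

Call:
arm_command(
  deltas=[
    {"x": 0, "y": 0, "z": -0.01, "rx": 0, "ry": 0, "rz": 0, "grip": 1},
    {"x": 0, "y": 0, "z": -0.03, "rx": 0, "ry": 0, "rz": 0, "grip": 1},
    {"x": 0, "y": 0, "z": -0.07, "rx": 0, "ry": 0, "rz": 0, "grip": 1},
    {"x": 0, "y": 0, "z": -0.11, "rx": 0, "ry": 0, "rz": 0, "grip": 1},
    {"x": 0, "y": 0, "z": -0.15, "rx": 0, "ry": 0, "rz": 0, "grip": 1},
    {"x": 0, "y": 0, "z": -0.16, "rx": 0, "ry": 0, "rz": 0, "grip": 1},
    {"x": 0, "y": 0, "z": -0.16, "rx": 0, "ry": 0, "rz": 0, "grip": 1},
  ],
)

```text
t: 5.4
eef_pos: [0.4968, -0.001, 0.3215]
tool_rot: [-180.0, 0.1, -0.0]
contact_force: [-0.7, -0.2, -6.4]
grip_width: 0.362
grasp_force: 60.7
```

Call:
arm_command(
  deltas=[
    {"x": -0.01, "y": -0.02, "z": 0, "rx": 0, "ry": 0, "rz": 0, "grip": 1},
    {"x": -0.03, "y": -0.06, "z": 0, "rx": 0, "ry": 0, "rz": 0, "grip": 1},
    {"x": -0.05, "y": -0.11, "z": 0, "rx": 0, "ry": 0, "rz": 0, "grip": 1},
    {"x": -0.07, "y": -0.16, "z": 0, "rx": 0, "ry": 0, "rz": 0, "grip": 1},
    {"x": -0.09, "y": -0.21, "z": 0, "rx": 0, "ry": 0, "rz": 0, "grip": 1},
    {"x": -0.11, "y": -0.26, "z": 0, "rx": 0, "ry": 0, "rz": 0, "grip": 1},
    {"x": -0.13, "y": -0.3, "z": 0, "rx": 0, "ry": 0, "rz": 0, "grip": 1},
    {"x": -0.145, "y": -0.325, "z": 0, "rx": 0, "ry": 0, "rz": 0, "grip": 1},
    {"x": -0.1515, "y": -0.3345, "z": 0, "rx": 0, "ry": 0, "rz": 0, "grip": 1},
    {"x": -0.1515, "y": -0.3345, "z": 0, "rx": 0, "ry": 0, "rz": 0, "grip": 1},
  ],
)

```text
t: 6.65
eef_pos: [0.3446, 0.3335, 0.3212]
tool_rot: [179.9, 0.1, 0.1]
contact_force: [0.7, -1.2, -5.8]
grip_width: 0.363
grasp_force: 60.9
```

```bash
python3 - <<'E'
from h import *
s=ctrl.state();print(s['t'],s['eef_pos'],s['joints'].round(1),s['contact_force'],s['grip_width'])
cv2.imwrite("pics/s1.png",ctrl.snapshot("side")[:,:,::-1])
E
```

```text
6.65 [0.34459558 0.33353428 0.32118058] [ 30.7   5.   89.   -0.   86.2 120.6] [ 0.66334022 -1.20673221 -5.77503003] 0.3626502952351962
```

View pics/s1.png

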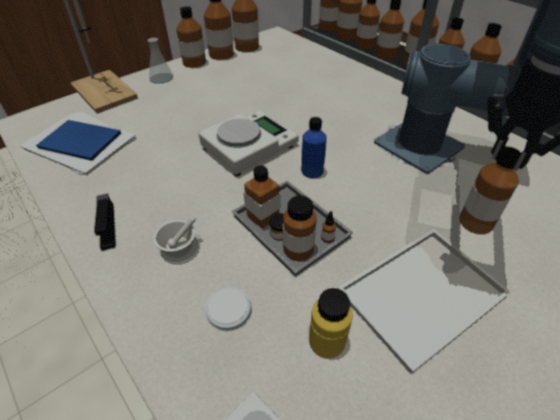

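The round bottle hangs upright from the gripper at about (490,200), over the spill tray's near end, and the others stand undisturbed. I lower it.

Call:
arm_command(
  deltas=[
    {"x": 0, "y": 0, "z": 0.03, "rx": 0, "ry": 0, "rz": 0, "grip": 1},
    {"x": 0, "y": 0, "z": 0.08, "rx": 0, "ry": 0, "rz": 0, "grip": 1},
    {"x": 0, "y": 0, "z": 0.12, "rx": 0, "ry": 0, "rz": 0, "grip": 1},
    {"x": 0, "y": 0, "z": 0.14, "rx": 0, "ry": 0, "rz": 0, "grip": 1},
    {"x": 0, "y": 0, "z": 0.15, "rx": 0, "ry": 0, "rz": 0, "grip": 1},
    {"x": 0, "y": 0, "z": 0.155, "rx": 0, "ry": 0, "rz": 0, "grip": 1},
    {"x": 0, "y": 0, "z": 0.158, "rx": 0, "ry": 0, "rz": 0, "grip": 1},
    {"x": 0, "y": 0, "z": 0.158, "rx": 0, "ry": 0, "rz": 0, "grip": 1},
    {"x": 0, "y": 0, "z": 0.158, "rx": 0, "ry": 0, "rz": 0, "grip": 1},
  ],
)

```text
t: 7.82
eef_pos: [0.346, 0.3338, 0.1649]
tool_rot: [-180.0, -0.1, -0.0]
contact_force: [-0.3, -0.2, -5.1]
grip_width: 0.365
grasp_force: 60.8
```

Call:
arm_command(
  deltas=[
    {"x": 0, "y": 0, "z": 0.001, "rx": 0, "ry": 0, "rz": 0, "grip": 1},
    {"x": 0, "y": 0, "z": 0.002, "rx": 0, "ry": 0, "rz": 0, "grip": 1},
    {"x": 0, "y": 0, "z": 0.003, "rx": 0, "ry": 0, "rz": 0, "grip": 1},
    {"x": 0, "y": 0, "z": 0.003, "rx": 0, "ry": 0, "rz": 0, "grip": 1},
  ],
)

```text
t: 8.32
eef_pos: [0.3464, 0.3341, 0.1629]
tool_rot: [-179.9, -0.1, -0.0]
contact_force: [-1.2, -0.1, 6.2]
grip_width: 0.363
grasp_force: 62.5
```

Call:
arm_command(
  deltas=[
    {"x": 0, "y": 0, "z": 0, "rx": 0, "ry": 0, "rz": 0, "grip": 0.6},
    {"x": 0, "y": 0, "z": 0, "rx": 0, "ry": 0, "rz": 0, "grip": 0.5},
    {"x": 0, "y": 0, "z": 0, "rx": 0, "ry": 0, "rz": 0, "grip": 0.2},
    {"x": 0, "y": 0, "z": 0, "rx": 0, "ry": 0, "rz": 0, "grip": 0},
    {"x": 0, "y": 0, "z": 0, "rx": 0, "ry": 0, "rz": 0, "grip": 0},
    {"x": 0, "y": 0, "z": -0.02, "rx": 0, "ry": 0, "rz": 0, "grip": 0},
    {"x": 0, "y": 0, "z": -0.06, "rx": 0, "ry": 0, "rz": 0, "grip": 0},
    {"x": 0, "y": 0, "z": -0.1, "rx": 0, "ry": 0, "rz": 0, "grip": 0},
    {"x": 0, "y": 0, "z": -0.12, "rx": 0, "ry": 0, "rz": 0, "grip": 0},
  ],
)

```text
t: 9.45
eef_pos: [0.3464, 0.3339, 0.2837]
tool_rot: [-179.9, -0.2, -0.0]
contact_force: [-0.8, 0.9, -0.0]
grip_width: 1.004
grasp_force: 0.0
```

Call:
arm_command(
  deltas=[
    {"x": 0.024, "y": 0.045, "z": 0, "rx": 0, "ry": 0, "rz": 0, "grip": 0},
    {"x": 0.05, "y": 0.095, "z": 0, "rx": 0, "ry": 0, "rz": 0, "grip": 0},
    {"x": 0.077, "y": 0.145, "z": 0, "rx": 0, "ry": 0, "rz": 0, "grip": 0},
    {"x": 0.104, "y": 0.195, "z": 0, "rx": 0, "ry": 0, "rz": 0, "grip": 0},
    {"x": 0.131, "y": 0.245, "z": 0, "rx": 0, "ry": 0, "rz": 0, "grip": 0},
    {"x": 0.158, "y": 0.295, "z": 0, "rx": 0, "ry": 0, "rz": 0, "grip": 0},
    {"x": 0.185, "y": 0.345, "z": 0, "rx": 0, "ry": 0, "rz": 0, "grip": 0},
    {"x": 0.21, "y": 0.39, "z": 0, "rx": 0, "ry": 0, "rz": 0, "grip": 0},
    {"x": 0.217, "y": 0.4025, "z": 0, "rx": 0, "ry": 0, "rz": 0, "grip": 0},
    {"x": 0.217, "y": 0.4025, "z": 0, "rx": 0, "ry": 0, "rz": 0, "grip": 0},
  ],
)

```text
t: 10.7
eef_pos: [0.5626, -0.0695, 0.2807]
tool_rot: [-180.0, 0.1, -0.1]
contact_force: [0.2, 0.6, 0.2]
grip_width: 0.999
grasp_force: 0.0
```

Call:
arm_command(
  deltas=[
    {"x": 0, "y": 0, "z": 0.04, "rx": 0, "ry": 0, "rz": 0, "grip": 0},
    {"x": 0, "y": 0, "z": 0.08, "rx": 0, "ry": 0, "rz": 0, "grip": 0},
    {"x": 0, "y": 0, "z": 0.09, "rx": 0, "ry": 0, "rz": 0, "grip": 0},
    {"x": 0, "y": 0, "z": 0.09, "rx": 0, "ry": 0, "rz": 0, "grip": 0},
    {"x": 0, "y": 0, "z": 0.09, "rx": 0, "ry": 0, "rz": 0, "grip": 0},
  ],
)

```text
t: 11.32
eef_pos: [0.5636, -0.0688, 0.1933]
tool_rot: [179.9, -0.2, 0.0]
contact_force: [-0.6, -0.2, 0.4]
grip_width: 1.002
grasp_force: 0.0
```

```bash
python3 - <<'E'
from h import *
s=ctrl.state();im=ctrl.snapshot("top")[:,:,::-1];c=cam("top");print(s['eef_pos'])
cv2.imwrite("pics/t2.png",cv2.resize(im[150:330,80:350],None,fx=2.9,fy=2.9,interpolation=2))
E
```

```text
[ 0.5636274  -0.06883366  0.19327967]
```

View pics/t2.png

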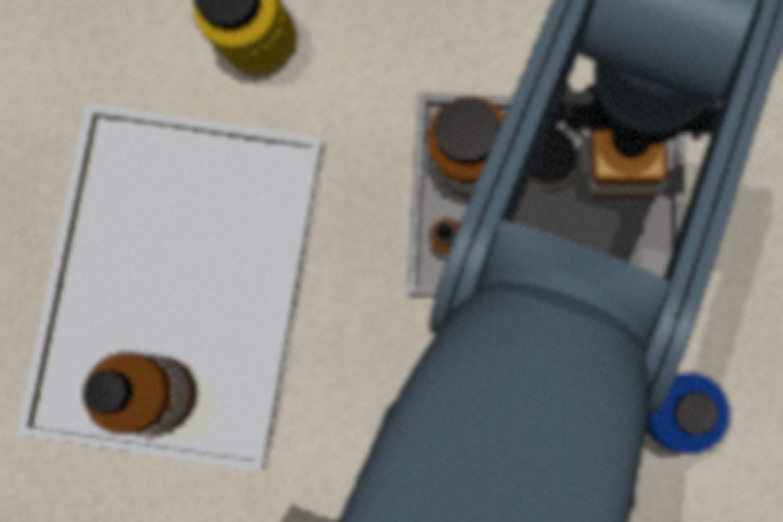

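The round bottle stands upright in the spill tray, cap at crop (107,391). The gripper is over the square bottle, cap at crop (632,135). Next I grasp the square bottle and lift it.

Call:
arm_command(
  deltas=[
    {"x": 0, "y": 0, "z": 0.02, "rx": 0, "ry": 0, "rz": 0, "grip": 0},
    {"x": 0, "y": 0, "z": 0.04, "rx": 0, "ry": 0, "rz": 0, "grip": 0},
    {"x": 0, "y": 0, "z": 0.046, "rx": 0, "ry": 0, "rz": 0, "grip": 0},
    {"x": 0, "y": 0, "z": 0.046, "rx": 0, "ry": 0, "rz": 0, "grip": 0.3},
    {"x": 0, "y": 0, "z": 0.046, "rx": 0, "ry": 0, "rz": 0, "grip": 0.5},
    {"x": 0, "y": 0, "z": 0.046, "rx": 0, "ry": 0, "rz": 0, "grip": 0.6},
    {"x": 0, "y": 0, "z": 0.046, "rx": 0, "ry": 0, "rz": 0, "grip": 0.7},
    {"x": 0, "y": 0, "z": 0.046, "rx": 0, "ry": 0, "rz": 0, "grip": 1},
    {"x": 0, "y": 0, "z": 0.046, "rx": 0, "ry": 0, "rz": 0, "grip": 1},
    {"x": 0, "y": 0, "z": 0.046, "rx": 0, "ry": 0, "rz": 0, "grip": 1},
  ],
)

```text
t: 12.62
eef_pos: [0.5632, -0.0689, 0.1464]
tool_rot: [180.0, -0.1, -0.0]
contact_force: [-1.5, 1.9, 5.7]
grip_width: 0.363
grasp_force: 59.3
```

Call:
arm_command(
  deltas=[
    {"x": 0, "y": 0, "z": 0, "rx": 0, "ry": 0, "rz": 0, "grip": 1},
    {"x": 0, "y": 0, "z": 0, "rx": 0, "ry": 0, "rz": 0, "grip": 1},
  ],
)

```text
t: 12.88
eef_pos: [0.5632, -0.0689, 0.1464]
tool_rot: [180.0, -0.1, -0.0]
contact_force: [-0.3, 2.0, 6.0]
grip_width: 0.363
grasp_force: 59.3
```

Call:
arm_command(
  deltas=[
    {"x": 0, "y": 0, "z": -0.01, "rx": 0, "ry": 0, "rz": 0, "grip": 1},
    {"x": 0, "y": 0, "z": -0.03, "rx": 0, "ry": 0, "rz": 0, "grip": 1},
    {"x": 0, "y": 0, "z": -0.07, "rx": 0, "ry": 0, "rz": 0, "grip": 1},
    {"x": 0, "y": 0, "z": -0.12, "rx": 0, "ry": 0, "rz": 0, "grip": 1},
    {"x": 0, "y": 0, "z": -0.16, "rx": 0, "ry": 0, "rz": 0, "grip": 1},
    {"x": 0, "y": 0, "z": -0.18, "rx": 0, "ry": 0, "rz": 0, "grip": 1},
    {"x": 0, "y": 0, "z": -0.18, "rx": 0, "ry": 0, "rz": 0, "grip": 1},
  ],
)

```text
t: 13.75
eef_pos: [0.5631, -0.0693, 0.3268]
tool_rot: [179.9, -0.2, -0.0]
contact_force: [0.1, 1.0, -4.8]
grip_width: 0.367
grasp_force: 60.2
```

Call:
arm_command(
  deltas=[
    {"x": -0.008, "y": -0.02, "z": 0, "rx": 0, "ry": 0, "rz": 0, "grip": 1},
    {"x": -0.02, "y": -0.07, "z": 0, "rx": 0, "ry": 0, "rz": 0, "grip": 1},
    {"x": -0.035, "y": -0.12, "z": 0, "rx": 0, "ry": 0, "rz": 0, "grip": 1},
    {"x": -0.05, "y": -0.175, "z": 0, "rx": 0, "ry": 0, "rz": 0, "grip": 1},
    {"x": -0.067, "y": -0.23, "z": 0, "rx": 0, "ry": 0, "rz": 0, "grip": 1},
    {"x": -0.084, "y": -0.285, "z": 0, "rx": 0, "ry": 0, "rz": 0, "grip": 1},
    {"x": -0.1, "y": -0.335, "z": 0, "rx": 0, "ry": 0, "rz": 0, "grip": 1},
    {"x": -0.111, "y": -0.375, "z": 0, "rx": 0, "ry": 0, "rz": 0, "grip": 1},
    {"x": -0.1175, "y": -0.393, "z": 0, "rx": 0, "ry": 0, "rz": 0, "grip": 1},
    {"x": -0.1175, "y": -0.393, "z": 0, "rx": 0, "ry": 0, "rz": 0, "grip": 1},
  ],
)

```text
t: 15.0
eef_pos: [0.4437, 0.3248, 0.3241]
tool_rot: [179.9, 0.1, 0.1]
contact_force: [1.0, -0.8, -3.1]
grip_width: 0.363
grasp_force: 60.6
```

Call:
arm_command(
  deltas=[
    {"x": 0, "y": 0, "z": 0.03, "rx": 0, "ry": 0, "rz": 0, "grip": 1},
    {"x": 0, "y": 0, "z": 0.08, "rx": 0, "ry": 0, "rz": 0, "grip": 1},
    {"x": 0, "y": 0, "z": 0.13, "rx": 0, "ry": 0, "rz": 0, "grip": 1},
    {"x": 0, "y": 0, "z": 0.16, "rx": 0, "ry": 0, "rz": 0, "grip": 1},
    {"x": 0, "y": 0, "z": 0.17, "rx": 0, "ry": 0, "rz": 0, "grip": 1},
    {"x": 0, "y": 0, "z": 0.176, "rx": 0, "ry": 0, "rz": 0, "grip": 1},
    {"x": 0, "y": 0, "z": 0.178, "rx": 0, "ry": 0, "rz": 0, "grip": 1},
    {"x": 0, "y": 0, "z": 0.178, "rx": 0, "ry": 0, "rz": 0, "grip": 1},
    {"x": 0, "y": 0, "z": 0.178, "rx": 0, "ry": 0, "rz": 0, "grip": 1},
  ],
)

```text
t: 16.12
eef_pos: [0.4456, 0.3242, 0.1482]
tool_rot: [-180.0, -0.1, -0.0]
contact_force: [-0.5, -0.0, -3.9]
grip_width: 0.364
grasp_force: 60.5
```

Call:
arm_command(
  deltas=[
    {"x": 0, "y": 0, "z": 0.001, "rx": 0, "ry": 0, "rz": 0, "grip": 1},
    {"x": 0, "y": 0, "z": 0.002, "rx": 0, "ry": 0, "rz": 0, "grip": 1},
    {"x": 0, "y": 0, "z": 0.003, "rx": 0, "ry": 0, "rz": 0, "grip": 1},
    {"x": 0, "y": 0, "z": 0.003, "rx": 0, "ry": 0, "rz": 0, "grip": 1},
  ],
)

```text
t: 16.62
eef_pos: [0.4459, 0.3246, 0.1464]
tool_rot: [-179.9, -0.2, 0.0]
contact_force: [-2.0, 0.1, 7.9]
grip_width: 0.364
grasp_force: 62.2
```

Placed. I release it and go to the wide bottle.

Call:
arm_command(
  deltas=[
    {"x": 0, "y": 0, "z": 0, "rx": 0, "ry": 0, "rz": 0, "grip": 0.6},
    {"x": 0, "y": 0, "z": 0, "rx": 0, "ry": 0, "rz": 0, "grip": 0.5},
    {"x": 0, "y": 0, "z": 0, "rx": 0, "ry": 0, "rz": 0, "grip": 0.2},
    {"x": 0, "y": 0, "z": 0, "rx": 0, "ry": 0, "rz": 0, "grip": 0},
    {"x": 0, "y": 0, "z": 0, "rx": 0, "ry": 0, "rz": 0, "grip": 0},
    {"x": 0, "y": 0, "z": -0.02, "rx": 0, "ry": 0, "rz": 0, "grip": 0},
    {"x": 0, "y": 0, "z": -0.06, "rx": 0, "ry": 0, "rz": 0, "grip": 0},
    {"x": 0, "y": 0, "z": -0.09, "rx": 0, "ry": 0, "rz": 0, "grip": 0},
    {"x": 0, "y": 0, "z": -0.09, "rx": 0, "ry": 0, "rz": 0, "grip": 0},
  ],
)

```text
t: 17.75
eef_pos: [0.4466, 0.3247, 0.237]
tool_rot: [-179.9, -0.3, -0.0]
contact_force: [0.7, 0.5, -0.4]
grip_width: 0.996
grasp_force: 0.0
```

Call:
arm_command(
  deltas=[
    {"x": 0.02, "y": 0.045, "z": 0, "rx": 0, "ry": 0, "rz": 0, "grip": 0},
    {"x": 0.045, "y": 0.1, "z": 0, "rx": 0, "ry": 0, "rz": 0, "grip": 0},
    {"x": 0.07, "y": 0.15, "z": 0, "rx": 0, "ry": 0, "rz": 0, "grip": 0},
    {"x": 0.09, "y": 0.2, "z": 0, "rx": 0, "ry": 0, "rz": 0, "grip": 0},
    {"x": 0.11, "y": 0.24, "z": 0, "rx": 0, "ry": 0, "rz": 0, "grip": 0},
    {"x": 0.118, "y": 0.26, "z": 0, "rx": 0, "ry": 0, "rz": 0, "grip": 0},
    {"x": 0.118, "y": 0.26, "z": 0.03, "rx": 0, "ry": 0, "rz": 0, "grip": 0},
    {"x": 0.118, "y": 0.26, "z": 0.05, "rx": 0, "ry": 0, "rz": 0, "grip": 0},
    {"x": 0.118, "y": 0.26, "z": 0.05, "rx": 0, "ry": 0, "rz": 0, "grip": 0},
    {"x": 0.118, "y": 0.26, "z": 0.05, "rx": 0, "ry": 0, "rz": 0, "grip": 0},
  ],
)

```text
t: 19.0
eef_pos: [0.5633, 0.0645, 0.1848]
tool_rot: [-180.0, -0.0, 0.0]
contact_force: [-0.3, 0.2, -0.1]
grip_width: 1.0
grasp_force: 0.0
```

```bash
python3 - <<'E'
from h import *
s=ctrl.state();im=ctrl.snapshot("wrist")[:,:,::-1].copy();c=cam("wrist",s);print(s['t'],s['eef_pos'])
for x,y,z,r in((.564,.0645,.154,.0265),(.4459,.3246,.159,.0165),(.565,-.0015,.05,.0245)):
    cv2.polylines(im,[ring(c,x,y,z,r).round().astype(int)],True,(0,255,0),1)
cv2.imwrite("pics/w2.png",im)
E
```

```text
19.0 [0.56326203 0.06447775 0.18477189]
```

View pics/w2.png

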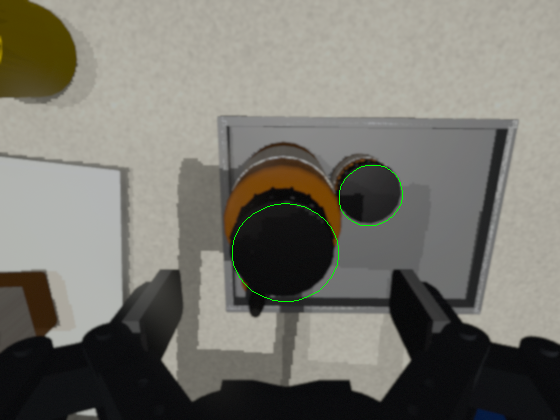

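The wide cap is centred between the fingers at about (284,250), on the predicted ring. The jar at (370,195) also matches. Grasp.

Call:
arm_command(
  deltas=[
    {"x": 0, "y": 0, "z": 0.02, "rx": 0, "ry": 0, "rz": 0, "grip": 0},
    {"x": 0, "y": 0, "z": 0.04, "rx": 0, "ry": 0, "rz": 0, "grip": 0},
    {"x": 0, "y": 0, "z": 0.045, "rx": 0, "ry": 0, "rz": 0, "grip": 0},
    {"x": 0, "y": 0, "z": 0.045, "rx": 0, "ry": 0, "rz": 0, "grip": 0.2},
    {"x": 0, "y": 0, "z": 0.045, "rx": 0, "ry": 0, "rz": 0, "grip": 0.3},
    {"x": 0, "y": 0, "z": 0.045, "rx": 0, "ry": 0, "rz": 0, "grip": 0.4},
    {"x": 0, "y": 0, "z": 0.045, "rx": 0, "ry": 0, "rz": 0, "grip": 0.5},
    {"x": 0, "y": 0, "z": 0.045, "rx": 0, "ry": 0, "rz": 0, "grip": 1},
    {"x": 0, "y": 0, "z": 0.045, "rx": 0, "ry": 0, "rz": 0, "grip": 1},
    {"x": 0, "y": 0, "z": 0.045, "rx": 0, "ry": 0, "rz": 0, "grip": 1},
  ],
)

```text
t: 20.3
eef_pos: [0.5641, 0.0642, 0.1409]
tool_rot: [-180.0, -0.2, -0.0]
contact_force: [0.1, 1.0, 5.4]
grip_width: 0.596
grasp_force: 61.4
```

Call:
arm_command(
  deltas=[
    {"x": 0, "y": 0, "z": 0, "rx": 0, "ry": 0, "rz": 0, "grip": 1},
    {"x": 0, "y": 0, "z": 0, "rx": 0, "ry": 0, "rz": 0, "grip": 1},
  ],
)

```text
t: 20.55
eef_pos: [0.5641, 0.0642, 0.1408]
tool_rot: [-180.0, -0.2, -0.0]
contact_force: [0.2, 2.5, 5.8]
grip_width: 0.602
grasp_force: 61.4
```

Call:
arm_command(
  deltas=[
    {"x": 0, "y": 0, "z": -0.01, "rx": 0, "ry": 0, "rz": 0, "grip": 1},
    {"x": 0, "y": 0, "z": -0.03, "rx": 0, "ry": 0, "rz": 0, "grip": 1},
    {"x": 0, "y": 0, "z": -0.07, "rx": 0, "ry": 0, "rz": 0, "grip": 1},
    {"x": 0, "y": 0, "z": -0.12, "rx": 0, "ry": 0, "rz": 0, "grip": 1},
    {"x": 0, "y": 0, "z": -0.15, "rx": 0, "ry": 0, "rz": 0, "grip": 1},
    {"x": 0, "y": 0, "z": -0.16, "rx": 0, "ry": 0, "rz": 0, "grip": 1},
    {"x": 0, "y": 0, "z": -0.16, "rx": 0, "ry": 0, "rz": 0, "grip": 1},
  ],
)

```text
t: 21.42
eef_pos: [0.5629, 0.0639, 0.2989]
tool_rot: [180.0, 0.0, -0.0]
contact_force: [-0.3, 0.4, -4.6]
grip_width: 0.601
grasp_force: 63.6
```

Call:
arm_command(
  deltas=[
    {"x": -0.002, "y": -0.02, "z": 0, "rx": 0, "ry": 0, "rz": 0, "grip": 1},
    {"x": -0.005, "y": -0.07, "z": 0, "rx": 0, "ry": 0, "rz": 0, "grip": 1},
    {"x": -0.009, "y": -0.12, "z": 0, "rx": 0, "ry": 0, "rz": 0, "grip": 1},
    {"x": -0.013, "y": -0.17, "z": 0, "rx": 0, "ry": 0, "rz": 0, "grip": 1},
    {"x": -0.016, "y": -0.215, "z": 0, "rx": 0, "ry": 0, "rz": 0, "grip": 1},
    {"x": -0.018, "y": -0.24, "z": 0, "rx": 0, "ry": 0, "rz": 0, "grip": 1},
    {"x": -0.019, "y": -0.25, "z": 0, "rx": 0, "ry": 0, "rz": 0, "grip": 1},
    {"x": -0.019, "y": -0.25, "z": 0, "rx": 0, "ry": 0, "rz": 0, "grip": 1},
    {"x": -0.019, "y": -0.25, "z": 0, "rx": 0, "ry": 0, "rz": 0, "grip": 1},
  ],
)

```text
t: 22.55
eef_pos: [0.5443, 0.313, 0.2989]
tool_rot: [180.0, 0.0, -0.1]
contact_force: [-0.1, 0.2, -3.6]
grip_width: 0.599
grasp_force: 64.1
```

Call:
arm_command(
  deltas=[
    {"x": 0, "y": 0, "z": 0.03, "rx": 0, "ry": 0, "rz": 0, "grip": 1},
    {"x": 0, "y": 0, "z": 0.08, "rx": 0, "ry": 0, "rz": 0, "grip": 1},
    {"x": 0, "y": 0, "z": 0.12, "rx": 0, "ry": 0, "rz": 0, "grip": 1},
    {"x": 0, "y": 0, "z": 0.145, "rx": 0, "ry": 0, "rz": 0, "grip": 1},
    {"x": 0, "y": 0, "z": 0.155, "rx": 0, "ry": 0, "rz": 0, "grip": 1},
    {"x": 0, "y": 0, "z": 0.158, "rx": 0, "ry": 0, "rz": 0, "grip": 1},
    {"x": 0, "y": 0, "z": 0.158, "rx": 0, "ry": 0, "rz": 0, "grip": 1},
    {"x": 0, "y": 0, "z": 0.158, "rx": 0, "ry": 0, "rz": 0, "grip": 1},
  ],
)

```text
t: 23.55
eef_pos: [0.545, 0.3142, 0.1427]
tool_rot: [-180.0, -0.1, -0.0]
contact_force: [-0.3, 0.2, -3.8]
grip_width: 0.598
grasp_force: 64.2
```

Call:
arm_command(
  deltas=[
    {"x": 0, "y": 0, "z": 0.001, "rx": 0, "ry": 0, "rz": 0, "grip": 1},
    {"x": 0, "y": 0, "z": 0.002, "rx": 0, "ry": 0, "rz": 0, "grip": 1},
    {"x": 0, "y": 0, "z": 0.003, "rx": 0, "ry": 0, "rz": 0, "grip": 1},
    {"x": 0, "y": 0, "z": 0.003, "rx": 0, "ry": 0, "rz": 0, "grip": 1},
  ],
)

```text
t: 24.05
eef_pos: [0.5453, 0.3144, 0.1409]
tool_rot: [-179.9, -0.2, 0.0]
contact_force: [-1.0, -0.0, 8.9]
grip_width: 0.602
grasp_force: 65.6
```

Call:
arm_command(
  deltas=[
    {"x": 0, "y": 0, "z": 0, "rx": 0, "ry": 0, "rz": 0, "grip": 0.36},
    {"x": 0, "y": 0, "z": 0, "rx": 0, "ry": 0, "rz": 0, "grip": 0.2},
    {"x": 0, "y": 0, "z": 0, "rx": 0, "ry": 0, "rz": 0, "grip": 0},
    {"x": 0, "y": 0, "z": 0, "rx": 0, "ry": 0, "rz": 0, "grip": 0},
    {"x": 0, "y": 0, "z": 0, "rx": 0, "ry": 0, "rz": 0, "grip": 0},
    {"x": 0, "y": 0, "z": -0.02, "rx": 0, "ry": 0, "rz": 0, "grip": 0},
    {"x": 0, "y": 0, "z": -0.06, "rx": 0, "ry": 0, "rz": 0, "grip": 0},
    {"x": 0, "y": 0, "z": -0.09, "rx": 0, "ry": 0, "rz": 0, "grip": 0},
    {"x": 0, "y": 0, "z": -0.09, "rx": 0, "ry": 0, "rz": 0, "grip": 0},
  ],
)

```text
t: 25.18
eef_pos: [0.5457, 0.3145, 0.2313]
tool_rot: [-179.9, -0.3, -0.0]
contact_force: [-0.2, -0.1, -0.4]
grip_width: 1.0
grasp_force: 0.0
```

Call:
arm_command(
  deltas=[
    {"x": 0.003, "y": 0.05, "z": 0, "rx": 0, "ry": 0, "rz": 0, "grip": 0},
    {"x": 0.006, "y": 0.1, "z": 0, "rx": 0, "ry": 0, "rz": 0, "grip": 0},
    {"x": 0.01, "y": 0.155, "z": 0, "rx": 0, "ry": 0, "rz": 0, "grip": 0},
    {"x": 0.014, "y": 0.21, "z": 0, "rx": 0, "ry": 0, "rz": 0, "grip": 0},
    {"x": 0.017, "y": 0.265, "z": 0, "rx": 0, "ry": 0, "rz": 0, "grip": 0},
    {"x": 0.019, "y": 0.3, "z": 0, "rx": 0, "ry": 0, "rz": 0, "grip": 0},
    {"x": 0.02, "y": 0.316, "z": 0, "rx": 0, "ry": 0, "rz": 0, "grip": 0},
    {"x": 0.02, "y": 0.316, "z": 0.05, "rx": 0, "ry": 0, "rz": 0, "grip": 0},
    {"x": 0.02, "y": 0.316, "z": 0.1, "rx": 0, "ry": 0, "rz": 0, "grip": 0},
    {"x": 0.02, "y": 0.316, "z": 0.12, "rx": 0, "ry": 0, "rz": 0, "grip": 0},
  ],
)

```text
t: 26.42
eef_pos: [0.5615, -0.0006, 0.1044]
tool_rot: [-179.9, 0.4, 0.0]
contact_force: [-0.3, 0.1, 0.3]
grip_width: 0.997
grasp_force: 0.0
```

Call:
arm_command(
  deltas=[
    {"x": 0, "y": 0, "z": 0.01, "rx": 0, "ry": 0, "rz": 0, "grip": 0},
    {"x": 0, "y": 0, "z": 0.01, "rx": 0, "ry": 0, "rz": 0, "grip": 0},
  ],
)

```text
t: 26.68
eef_pos: [0.5639, -0.0014, 0.0978]
tool_rot: [-180.0, 0.1, 0.0]
contact_force: [0.3, 0.4, 0.1]
grip_width: 0.999
grasp_force: 0.0
```

```bash
python3 - <<'E'
from h import *
s=ctrl.state();im=ctrl.snapshot("wrist")[:,:,::-1].copy();c=cam("wrist",s);print(s['t'],s['eef_pos'])
cv2.polylines(im,[ring(c,.565,-.0015,.05,.0245).round().astype(int)],True,(0,255,0),1)
t=ctrl.snapshot("top")[:,:,::-1]
cv2.imwrite("pics/wt3.png",np.hstack([cv2.resize(im,(400,300)),cv2.resize(t[150:330,80:320],(400,300))]))
E
```

```text
26.675 [ 0.56389103 -0.0013553   0.09783694]
```

View pics/wt3.png

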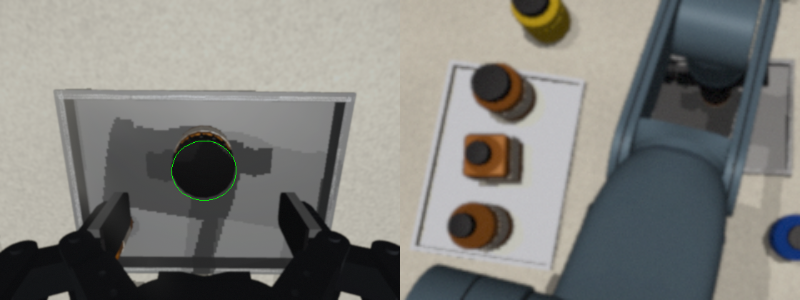

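All three bottles stand upright in the spill tray in the right half of the picture. In the left half the jar is on the predicted ring, midway between the fingers at about (204,170). I grasp it.

Call:
arm_command(
  deltas=[
    {"x": 0.001, "y": 0, "z": 0.03, "rx": 0, "ry": 0, "rz": 0, "grip": 0},
    {"x": 0.001, "y": 0, "z": 0.055, "rx": 0, "ry": 0, "rz": 0, "grip": 0},
    {"x": 0.001, "y": 0, "z": 0.068, "rx": 0, "ry": 0, "rz": 0, "grip": 0},
    {"x": 0.001, "y": 0, "z": 0.068, "rx": 0, "ry": 0, "rz": 0, "grip": 0.2},
    {"x": 0.001, "y": 0, "z": 0.068, "rx": 0, "ry": 0, "rz": 0, "grip": 0.35},
    {"x": 0.001, "y": 0, "z": 0.068, "rx": 0, "ry": 0, "rz": 0, "grip": 0.45},
    {"x": 0.001, "y": 0, "z": 0.068, "rx": 0, "ry": 0, "rz": 0, "grip": 1},
    {"x": 0.001, "y": 0, "z": 0.068, "rx": 0, "ry": 0, "rz": 0, "grip": 1},
    {"x": 0.001, "y": 0, "z": 0.068, "rx": 0, "ry": 0, "rz": 0, "grip": 1},
    {"x": 0.001, "y": 0, "z": 0.068, "rx": 0, "ry": 0, "rz": 0, "grip": 1},
  ],
  squeeze=40,
)

```text
t: 28.02
eef_pos: [0.5662, -0.0021, 0.0319]
tool_rot: [180.0, -0.2, -0.0]
contact_force: [-1.5, 0.5, 6.0]
grip_width: 0.565
grasp_force: 41.6
```

```bash
python3 - <<'E'
from h import *
im=cv2.imread("pics/top0.png")[205:305,350:450];c=cam("top")
g=cv2.cvtColor(im,6)
print(cv2.HoughCircles(cv2.medianBlur(g,3),cv2.HOUGH_GRADIENT,1.5,50,param1=60,param2=20,minRadius=22,maxRadius=32))
p=ring(c,.445,-.333,.078,.062)-[350,205]
im=cv2.resize(im,None,fx=4,fy=4,interpolation=2);cv2.polylines(im,[(p*4+1.5).round().astype(int)],True,(0,0,255),1)
cv2.imwrite("pics/pan.png",im)
E
```

```text
[[[51.75 47.25 27.55]]]
```

View pics/pan.png

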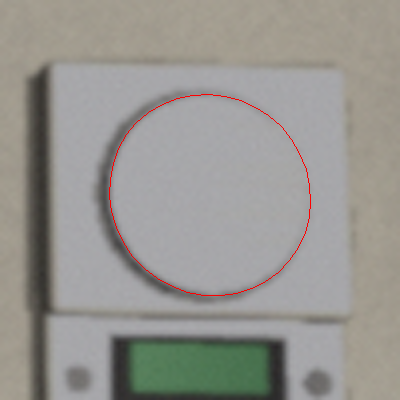

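The predicted ring for (0.445, -0.333) lies exactly on the pan rim (crop centre (210,195)), and the jar is gripped. I carry it over.

Call:
arm_command(
  deltas=[
    {"x": 0, "y": 0, "z": -0.01, "rx": 0, "ry": 0, "rz": 0, "grip": 1},
    {"x": 0, "y": 0, "z": -0.03, "rx": 0, "ry": 0, "rz": 0, "grip": 1},
    {"x": 0, "y": 0, "z": -0.07, "rx": 0, "ry": 0, "rz": 0, "grip": 1},
    {"x": 0, "y": 0, "z": -0.12, "rx": 0, "ry": 0, "rz": 0, "grip": 1},
    {"x": 0, "y": 0, "z": -0.14, "rx": 0, "ry": 0, "rz": 0, "grip": 1},
    {"x": 0, "y": 0, "z": -0.14, "rx": 0, "ry": 0, "rz": 0, "grip": 1},
    {"x": 0, "y": 0, "z": -0.14, "rx": 0, "ry": 0, "rz": 0, "grip": 1},
  ],
)

```text
t: 28.9
eef_pos: [0.5643, -0.0019, 0.1693]
tool_rot: [-180.0, 0.1, -0.0]
contact_force: [-0.3, -0.2, -1.4]
grip_width: 0.566
grasp_force: 41.6
```

Call:
arm_command(
  deltas=[
    {"x": -0.01, "y": 0.03, "z": 0, "rx": 0, "ry": 0, "rz": 0, "grip": 1},
    {"x": -0.027, "y": 0.08, "z": 0, "rx": 0, "ry": 0, "rz": 0, "grip": 1},
    {"x": -0.045, "y": 0.13, "z": 0, "rx": 0, "ry": 0, "rz": 0, "grip": 1},
    {"x": -0.065, "y": 0.18, "z": 0, "rx": 0, "ry": 0, "rz": 0, "grip": 1},
    {"x": -0.085, "y": 0.23, "z": 0, "rx": 0, "ry": 0, "rz": 0, "grip": 1},
    {"x": -0.103, "y": 0.28, "z": 0, "rx": 0, "ry": 0, "rz": 0, "grip": 1},
    {"x": -0.116, "y": 0.315, "z": 0, "rx": 0, "ry": 0, "rz": 0, "grip": 1},
    {"x": -0.121, "y": 0.331, "z": 0, "rx": 0, "ry": 0, "rz": 0, "grip": 1},
    {"x": -0.121, "y": 0.331, "z": 0, "rx": 0, "ry": 0, "rz": 0, "grip": 1},
    {"x": -0.121, "y": 0.331, "z": 0, "rx": 0, "ry": 0, "rz": 0, "grip": 1},
  ],
)

```text
t: 30.15
eef_pos: [0.4443, -0.3314, 0.1697]
tool_rot: [-179.9, 0.0, 0.0]
contact_force: [-0.4, 0.9, -1.6]
grip_width: 0.565
grasp_force: 41.7
```

Call:
arm_command(
  deltas=[
    {"x": 0, "y": 0, "z": 0.03, "rx": 0, "ry": 0, "rz": 0, "grip": 1},
    {"x": 0, "y": 0, "z": 0.05, "rx": 0, "ry": 0, "rz": 0, "grip": 1},
    {"x": 0, "y": 0, "z": 0.06, "rx": 0, "ry": 0, "rz": 0, "grip": 1},
    {"x": 0, "y": 0, "z": 0.063, "rx": 0, "ry": 0, "rz": 0, "grip": 1},
    {"x": 0, "y": 0, "z": 0.063, "rx": 0, "ry": 0, "rz": 0, "grip": 1},
    {"x": 0, "y": 0, "z": 0.063, "rx": 0, "ry": 0, "rz": 0, "grip": 1},
  ],
)

```text
t: 30.9
eef_pos: [0.4445, -0.3333, 0.1081]
tool_rot: [179.9, -0.1, -0.0]
contact_force: [0.0, -0.7, -1.4]
grip_width: 0.562
grasp_force: 41.7
```

Call:
arm_command(
  deltas=[
    {"x": 0, "y": 0, "z": 0.001, "rx": 0, "ry": 0, "rz": 0, "grip": 1},
    {"x": 0, "y": 0, "z": 0.002, "rx": 0, "ry": 0, "rz": 0, "grip": 1},
    {"x": 0, "y": 0, "z": 0.0025, "rx": 0, "ry": 0, "rz": 0, "grip": 1},
    {"x": 0, "y": 0, "z": 0.0025, "rx": 0, "ry": 0, "rz": 0, "grip": 1},
  ],
)

```text
t: 31.4
eef_pos: [0.4442, -0.3332, 0.1059]
tool_rot: [180.0, -0.0, -0.0]
contact_force: [-2.9, 1.7, 5.7]
grip_width: 0.564
grasp_force: 42.4
```

Call:
arm_command(
  deltas=[
    {"x": 0, "y": 0, "z": 0, "rx": 0, "ry": 0, "rz": 0, "grip": 0.4},
    {"x": 0, "y": 0, "z": 0, "rx": 0, "ry": 0, "rz": 0, "grip": 0.25},
    {"x": 0, "y": 0, "z": 0, "rx": 0, "ry": 0, "rz": 0, "grip": 0},
    {"x": 0, "y": 0, "z": 0, "rx": 0, "ry": 0, "rz": 0, "grip": 0},
    {"x": 0, "y": 0, "z": 0, "rx": 0, "ry": 0, "rz": 0, "grip": 0},
    {"x": 0, "y": 0, "z": -0.02, "rx": 0, "ry": 0, "rz": 0, "grip": 0},
    {"x": 0, "y": 0, "z": -0.06, "rx": 0, "ry": 0, "rz": 0, "grip": 0},
    {"x": 0, "y": 0, "z": -0.12, "rx": 0, "ry": 0, "rz": 0, "grip": 0},
    {"x": 0, "y": 0, "z": -0.16, "rx": 0, "ry": 0, "rz": 0, "grip": 0},
    {"x": 0, "y": 0, "z": -0.16, "rx": 0, "ry": 0, "rz": 0, "grip": 0},
  ],
)

```text
t: 32.65
eef_pos: [0.4454, -0.3344, 0.2689]
tool_rot: [179.7, -0.3, -0.0]
contact_force: [-0.3, 0.6, -0.2]
grip_width: 0.999
grasp_force: 0.0
```

```bash
python3 - <<'E'
from h import *
s=ctrl.state();im=ctrl.snapshot("wrist")[:,:,::-1].copy();c=cam("wrist",s);print(s['t'],s['eef_pos'])
cv2.polylines(im,[ring(c,.445,-.333,.124,.0245).round().astype(int)],True,(0,255,0),1)
cv2.polylines(im,[ring(c,.445,-.333,.078,.062).round().astype(int)],True,(0,0,255),1)
cv2.imwrite("pics/w4.png",im)
E
```

```text
32.65 [ 0.44542777 -0.33442494  0.26894103]
```

View pics/w4.png

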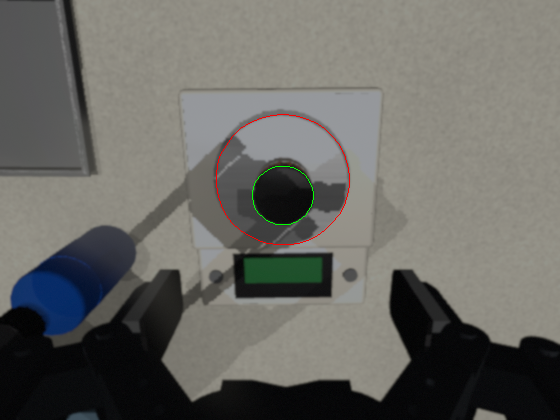

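The jar stands upright in the middle of the pan at (283,195), on the predicted ring. The bottles go back next, the wide one first.

Call:
arm_command(
  deltas=[
    {"x": 0.01, "y": -0.05, "z": 0, "rx": 0, "ry": 0, "rz": 0, "grip": 0},
    {"x": 0.02, "y": -0.105, "z": 0, "rx": 0, "ry": 0, "rz": 0, "grip": 0},
    {"x": 0.03, "y": -0.16, "z": 0, "rx": 0, "ry": 0, "rz": 0, "grip": 0},
    {"x": 0.04, "y": -0.215, "z": 0, "rx": 0, "ry": 0, "rz": 0, "grip": 0},
    {"x": 0.05, "y": -0.27, "z": 0, "rx": 0, "ry": 0, "rz": 0, "grip": 0},
    {"x": 0.06, "y": -0.325, "z": 0, "rx": 0, "ry": 0, "rz": 0, "grip": 0},
    {"x": 0.07, "y": -0.38, "z": 0, "rx": 0, "ry": 0, "rz": 0, "grip": 0},
    {"x": 0.08, "y": -0.435, "z": 0, "rx": 0, "ry": 0, "rz": 0, "grip": 0},
    {"x": 0.09, "y": -0.49, "z": 0, "rx": 0, "ry": 0, "rz": 0, "grip": 0},
    {"x": 0.1, "y": -0.54, "z": 0, "rx": 0, "ry": 0, "rz": 0, "grip": 0},
  ],
  squeeze=60,
)

```text
t: 33.95
eef_pos: [0.5434, 0.2089, 0.2627]
tool_rot: [180.0, 0.2, 0.0]
contact_force: [0.8, 0.2, 0.4]
grip_width: 0.999
grasp_force: 0.0
```

Call:
arm_command(
  deltas=[
    {"x": 0, "y": -0.05, "z": 0, "rx": 0, "ry": 0, "rz": 0, "grip": 0},
    {"x": 0, "y": -0.09, "z": 0, "rx": 0, "ry": 0, "rz": 0, "grip": 0},
    {"x": 0, "y": -0.107, "z": 0, "rx": 0, "ry": 0, "rz": 0, "grip": 0},
    {"x": 0, "y": -0.107, "z": 0.03, "rx": 0, "ry": 0, "rz": 0, "grip": 0},
    {"x": 0, "y": -0.107, "z": 0.06, "rx": 0, "ry": 0, "rz": 0, "grip": 0},
    {"x": 0, "y": -0.107, "z": 0.08, "rx": 0, "ry": 0, "rz": 0, "grip": 0},
    {"x": 0, "y": -0.107, "z": 0.08, "rx": 0, "ry": 0, "rz": 0, "grip": 0},
    {"x": 0, "y": -0.107, "z": 0.08, "rx": 0, "ry": 0, "rz": 0, "grip": 0},
  ],
)

```text
t: 34.95
eef_pos: [0.5446, 0.3135, 0.1853]
tool_rot: [180.0, -0.0, -0.0]
contact_force: [0.8, -0.4, -0.5]
grip_width: 0.998
grasp_force: 0.0
```

Within 1 mm of the release pose. Descend 44.5 mm and grip.

Call:
arm_command(
  deltas=[
    {"x": 0.0005, "y": -0.001, "z": 0.02, "rx": 0, "ry": 0, "rz": 0, "grip": 0},
    {"x": 0.0005, "y": -0.001, "z": 0.04, "rx": 0, "ry": 0, "rz": 0, "grip": 0},
    {"x": 0.0005, "y": -0.001, "z": 0.0445, "rx": 0, "ry": 0, "rz": 0, "grip": 0},
    {"x": 0.0005, "y": -0.001, "z": 0.0445, "rx": 0, "ry": 0, "rz": 0, "grip": 0.2},
    {"x": 0.0005, "y": -0.001, "z": 0.0445, "rx": 0, "ry": 0, "rz": 0, "grip": 0.35},
    {"x": 0.0005, "y": -0.001, "z": 0.0445, "rx": 0, "ry": 0, "rz": 0, "grip": 0.5},
    {"x": 0.0005, "y": -0.001, "z": 0.0445, "rx": 0, "ry": 0, "rz": 0, "grip": 1},
    {"x": 0.0005, "y": -0.001, "z": 0.0445, "rx": 0, "ry": 0, "rz": 0, "grip": 1},
    {"x": 0.0005, "y": -0.001, "z": 0.0445, "rx": 0, "ry": 0, "rz": 0, "grip": 1},
    {"x": 0.0005, "y": -0.001, "z": 0.0445, "rx": 0, "ry": 0, "rz": 0, "grip": 1},
  ],
)

```text
t: 36.2
eef_pos: [0.5456, 0.3157, 0.1422]
tool_rot: [-179.9, -0.2, -0.0]
contact_force: [-0.0, 0.8, 4.4]
grip_width: 0.598
grasp_force: 63.0
```

Call:
arm_command(
  deltas=[
    {"x": 0, "y": 0, "z": 0, "rx": 0, "ry": 0, "rz": 0, "grip": 1},
    {"x": 0, "y": 0, "z": 0, "rx": 0, "ry": 0, "rz": 0, "grip": 1},
  ],
)

```text
t: 36.45
eef_pos: [0.5456, 0.3157, 0.1422]
tool_rot: [-179.9, -0.2, -0.0]
contact_force: [-0.0, 1.4, 5.9]
grip_width: 0.6
grasp_force: 63.0
```

Call:
arm_command(
  deltas=[
    {"x": 0, "y": 0, "z": -0.01, "rx": 0, "ry": 0, "rz": 0, "grip": 1},
    {"x": 0, "y": 0, "z": -0.03, "rx": 0, "ry": 0, "rz": 0, "grip": 1},
    {"x": 0, "y": 0, "z": -0.07, "rx": 0, "ry": 0, "rz": 0, "grip": 1},
    {"x": 0, "y": 0, "z": -0.12, "rx": 0, "ry": 0, "rz": 0, "grip": 1},
    {"x": 0, "y": 0, "z": -0.15, "rx": 0, "ry": 0, "rz": 0, "grip": 1},
    {"x": 0, "y": 0, "z": -0.16, "rx": 0, "ry": 0, "rz": 0, "grip": 1},
    {"x": 0, "y": 0, "z": -0.16, "rx": 0, "ry": 0, "rz": 0, "grip": 1},
  ],
)

```text
t: 37.33
eef_pos: [0.5444, 0.3148, 0.2997]
tool_rot: [180.0, 0.0, -0.0]
contact_force: [0.1, 0.8, -4.2]
grip_width: 0.599
grasp_force: 63.7
```

Call:
arm_command(
  deltas=[
    {"x": 0.002, "y": 0.02, "z": 0, "rx": 0, "ry": 0, "rz": 0, "grip": 1},
    {"x": 0.005, "y": 0.07, "z": 0, "rx": 0, "ry": 0, "rz": 0, "grip": 1},
    {"x": 0.009, "y": 0.12, "z": 0, "rx": 0, "ry": 0, "rz": 0, "grip": 1},
    {"x": 0.013, "y": 0.17, "z": 0, "rx": 0, "ry": 0, "rz": 0, "grip": 1},
    {"x": 0.016, "y": 0.215, "z": 0, "rx": 0, "ry": 0, "rz": 0, "grip": 1},
    {"x": 0.018, "y": 0.24, "z": 0, "rx": 0, "ry": 0, "rz": 0, "grip": 1},
    {"x": 0.0185, "y": 0.2515, "z": 0, "rx": 0, "ry": 0, "rz": 0, "grip": 1},
    {"x": 0.0185, "y": 0.2515, "z": 0, "rx": 0, "ry": 0, "rz": 0, "grip": 1},
    {"x": 0.0185, "y": 0.2515, "z": 0, "rx": 0, "ry": 0, "rz": 0, "grip": 1},
  ],
)

```text
t: 38.45
eef_pos: [0.5629, 0.0644, 0.2999]
tool_rot: [-180.0, 0.0, 0.0]
contact_force: [-0.2, -0.6, -4.1]
grip_width: 0.596
grasp_force: 64.2
```

Call:
arm_command(
  deltas=[
    {"x": 0, "y": 0, "z": 0.03, "rx": 0, "ry": 0, "rz": 0, "grip": 1},
    {"x": 0, "y": 0, "z": 0.08, "rx": 0, "ry": 0, "rz": 0, "grip": 1},
    {"x": 0, "y": 0, "z": 0.12, "rx": 0, "ry": 0, "rz": 0, "grip": 1},
    {"x": 0, "y": 0, "z": 0.145, "rx": 0, "ry": 0, "rz": 0, "grip": 1},
    {"x": 0, "y": 0, "z": 0.155, "rx": 0, "ry": 0, "rz": 0, "grip": 1},
    {"x": 0, "y": 0, "z": 0.157, "rx": 0, "ry": 0, "rz": 0, "grip": 1},
    {"x": 0, "y": 0, "z": 0.157, "rx": 0, "ry": 0, "rz": 0, "grip": 1},
    {"x": 0, "y": 0, "z": 0.157, "rx": 0, "ry": 0, "rz": 0, "grip": 1},
  ],
)

```text
t: 39.45
eef_pos: [0.564, 0.0635, 0.1446]
tool_rot: [180.0, -0.1, -0.0]
contact_force: [0.2, -0.0, -4.1]
grip_width: 0.596
grasp_force: 64.1
```

Call:
arm_command(
  deltas=[
    {"x": 0, "y": 0, "z": 0.001, "rx": 0, "ry": 0, "rz": 0, "grip": 1},
    {"x": 0, "y": 0, "z": 0.002, "rx": 0, "ry": 0, "rz": 0, "grip": 1},
    {"x": 0, "y": 0, "z": 0.003, "rx": 0, "ry": 0, "rz": 0, "grip": 1},
    {"x": 0, "y": 0, "z": 0.003, "rx": 0, "ry": 0, "rz": 0, "grip": 1},
  ],
)

```text
t: 39.95
eef_pos: [0.5641, 0.0635, 0.1422]
tool_rot: [180.0, -0.2, -0.0]
contact_force: [-2.2, 0.7, 6.9]
grip_width: 0.604
grasp_force: 65.5
```

Call:
arm_command(
  deltas=[
    {"x": 0, "y": 0, "z": 0, "rx": 0, "ry": 0, "rz": 0, "grip": 0.36},
    {"x": 0, "y": 0, "z": 0, "rx": 0, "ry": 0, "rz": 0, "grip": 0.2},
    {"x": 0, "y": 0, "z": 0, "rx": 0, "ry": 0, "rz": 0, "grip": 0},
    {"x": 0, "y": 0, "z": 0, "rx": 0, "ry": 0, "rz": 0, "grip": 0},
    {"x": 0, "y": 0, "z": 0, "rx": 0, "ry": 0, "rz": 0, "grip": 0},
    {"x": 0, "y": 0, "z": -0.02, "rx": 0, "ry": 0, "rz": 0, "grip": 0},
    {"x": 0, "y": 0, "z": -0.06, "rx": 0, "ry": 0, "rz": 0, "grip": 0},
    {"x": 0, "y": 0, "z": -0.09, "rx": 0, "ry": 0, "rz": 0, "grip": 0},
    {"x": 0, "y": 0, "z": -0.09, "rx": 0, "ry": 0, "rz": 0, "grip": 0},
  ],
)

```text
t: 41.08
eef_pos: [0.5647, 0.0634, 0.233]
tool_rot: [180.0, -0.3, -0.0]
contact_force: [-0.1, -0.0, -0.4]
grip_width: 0.999
grasp_force: 0.0
```

Call:
arm_command(
  deltas=[
    {"x": -0.02, "y": -0.045, "z": 0, "rx": 0, "ry": 0, "rz": 0, "grip": 0},
    {"x": -0.045, "y": -0.1, "z": 0, "rx": 0, "ry": 0, "rz": 0, "grip": 0},
    {"x": -0.07, "y": -0.15, "z": 0, "rx": 0, "ry": 0, "rz": 0, "grip": 0},
    {"x": -0.09, "y": -0.2, "z": 0, "rx": 0, "ry": 0, "rz": 0, "grip": 0},
    {"x": -0.11, "y": -0.24, "z": 0, "rx": 0, "ry": 0, "rz": 0, "grip": 0},
    {"x": -0.118, "y": -0.261, "z": 0, "rx": 0, "ry": 0, "rz": 0, "grip": 0},
    {"x": -0.118, "y": -0.261, "z": 0.02, "rx": 0, "ry": 0, "rz": 0, "grip": 0},
    {"x": -0.118, "y": -0.261, "z": 0.04, "rx": 0, "ry": 0, "rz": 0, "grip": 0},
    {"x": -0.118, "y": -0.261, "z": 0.04, "rx": 0, "ry": 0, "rz": 0, "grip": 0},
    {"x": -0.118, "y": -0.261, "z": 0.04, "rx": 0, "ry": 0, "rz": 0, "grip": 0},
  ],
)

```text
t: 42.32
eef_pos: [0.4453, 0.3244, 0.1903]
tool_rot: [180.0, 0.0, -0.0]
contact_force: [-0.2, -0.2, 0.5]
grip_width: 0.998
grasp_force: 0.0
```

Call:
arm_command(
  deltas=[
    {"x": 0, "y": 0, "z": 0.02, "rx": 0, "ry": 0, "rz": 0, "grip": 0},
    {"x": 0, "y": 0, "z": 0.038, "rx": 0, "ry": 0, "rz": 0, "grip": 0},
    {"x": 0, "y": 0, "z": 0.0435, "rx": 0, "ry": 0, "rz": 0, "grip": 0},
    {"x": 0, "y": 0, "z": 0.0435, "rx": 0, "ry": 0, "rz": 0, "grip": 0.3},
    {"x": 0, "y": 0, "z": 0.0435, "rx": 0, "ry": 0, "rz": 0, "grip": 0.5},
    {"x": 0, "y": 0, "z": 0.0435, "rx": 0, "ry": 0, "rz": 0, "grip": 0.6},
    {"x": 0, "y": 0, "z": 0.0435, "rx": 0, "ry": 0, "rz": 0, "grip": 0.7},
    {"x": 0, "y": 0, "z": 0.0435, "rx": 0, "ry": 0, "rz": 0, "grip": 1},
    {"x": 0, "y": 0, "z": 0.0435, "rx": 0, "ry": 0, "rz": 0, "grip": 1},
    {"x": 0, "y": 0, "z": 0.0435, "rx": 0, "ry": 0, "rz": 0, "grip": 1},
  ],
)

```text
t: 43.58
eef_pos: [0.4457, 0.325, 0.1479]
tool_rot: [-179.9, -0.1, -0.0]
contact_force: [-0.6, 2.1, 6.2]
grip_width: 0.36
grasp_force: 59.4
```

Call:
arm_command(
  deltas=[
    {"x": 0, "y": 0, "z": 0, "rx": 0, "ry": 0, "rz": 0, "grip": 1},
    {"x": 0, "y": 0, "z": 0, "rx": 0, "ry": 0, "rz": 0, "grip": 1},
  ],
)

```text
t: 43.82
eef_pos: [0.4457, 0.325, 0.1478]
tool_rot: [-179.9, -0.1, -0.0]
contact_force: [-0.6, 2.2, 6.8]
grip_width: 0.364
grasp_force: 59.4
```

Call:
arm_command(
  deltas=[
    {"x": 0, "y": 0, "z": -0.01, "rx": 0, "ry": 0, "rz": 0, "grip": 1},
    {"x": 0, "y": 0, "z": -0.03, "rx": 0, "ry": 0, "rz": 0, "grip": 1},
    {"x": 0, "y": 0, "z": -0.07, "rx": 0, "ry": 0, "rz": 0, "grip": 1},
    {"x": 0, "y": 0, "z": -0.12, "rx": 0, "ry": 0, "rz": 0, "grip": 1},
    {"x": 0, "y": 0, "z": -0.16, "rx": 0, "ry": 0, "rz": 0, "grip": 1},
    {"x": 0, "y": 0, "z": -0.18, "rx": 0, "ry": 0, "rz": 0, "grip": 1},
    {"x": 0, "y": 0, "z": -0.18, "rx": 0, "ry": 0, "rz": 0, "grip": 1},
  ],
)

```text
t: 44.7
eef_pos: [0.4456, 0.3246, 0.3282]
tool_rot: [-180.0, -0.1, -0.0]
contact_force: [0.2, -0.6, -4.9]
grip_width: 0.362
grasp_force: 60.4
```

Call:
arm_command(
  deltas=[
    {"x": 0.008, "y": 0.02, "z": 0, "rx": 0, "ry": 0, "rz": 0, "grip": 1},
    {"x": 0.02, "y": 0.07, "z": 0, "rx": 0, "ry": 0, "rz": 0, "grip": 1},
    {"x": 0.035, "y": 0.12, "z": 0, "rx": 0, "ry": 0, "rz": 0, "grip": 1},
    {"x": 0.05, "y": 0.175, "z": 0, "rx": 0, "ry": 0, "rz": 0, "grip": 1},
    {"x": 0.067, "y": 0.23, "z": 0, "rx": 0, "ry": 0, "rz": 0, "grip": 1},
    {"x": 0.084, "y": 0.285, "z": 0, "rx": 0, "ry": 0, "rz": 0, "grip": 1},
    {"x": 0.1, "y": 0.335, "z": 0, "rx": 0, "ry": 0, "rz": 0, "grip": 1},
    {"x": 0.111, "y": 0.375, "z": 0, "rx": 0, "ry": 0, "rz": 0, "grip": 1},
    {"x": 0.1175, "y": 0.394, "z": 0, "rx": 0, "ry": 0, "rz": 0, "grip": 1},
    {"x": 0.1175, "y": 0.394, "z": 0, "rx": 0, "ry": 0, "rz": 0, "grip": 1},
  ],
)

```text
t: 45.95
eef_pos: [0.5623, -0.0704, 0.325]
tool_rot: [-179.9, 0.2, -0.1]
contact_force: [0.1, 0.8, -5.3]
grip_width: 0.362
grasp_force: 60.7
```

Call:
arm_command(
  deltas=[
    {"x": 0, "y": 0, "z": 0.03, "rx": 0, "ry": 0, "rz": 0, "grip": 1},
    {"x": 0, "y": 0, "z": 0.08, "rx": 0, "ry": 0, "rz": 0, "grip": 1},
    {"x": 0, "y": 0, "z": 0.13, "rx": 0, "ry": 0, "rz": 0, "grip": 1},
    {"x": 0, "y": 0, "z": 0.16, "rx": 0, "ry": 0, "rz": 0, "grip": 1},
    {"x": 0, "y": 0, "z": 0.17, "rx": 0, "ry": 0, "rz": 0, "grip": 1},
    {"x": 0, "y": 0, "z": 0.177, "rx": 0, "ry": 0, "rz": 0, "grip": 1},
    {"x": 0, "y": 0, "z": 0.177, "rx": 0, "ry": 0, "rz": 0, "grip": 1},
    {"x": 0, "y": 0, "z": 0.177, "rx": 0, "ry": 0, "rz": 0, "grip": 1},
  ],
)

```text
t: 46.95
eef_pos: [0.5634, -0.0697, 0.1511]
tool_rot: [180.0, -0.1, -0.0]
contact_force: [0.1, -0.7, -3.6]
grip_width: 0.364
grasp_force: 60.5
```

Call:
arm_command(
  deltas=[
    {"x": 0, "y": 0, "z": 0.001, "rx": 0, "ry": 0, "rz": 0, "grip": 1},
    {"x": 0, "y": 0, "z": 0.002, "rx": 0, "ry": 0, "rz": 0, "grip": 1},
    {"x": 0, "y": 0, "z": 0.003, "rx": 0, "ry": 0, "rz": 0, "grip": 1},
    {"x": 0, "y": 0, "z": 0.003, "rx": 0, "ry": 0, "rz": 0, "grip": 1},
  ],
)

```text
t: 47.45
eef_pos: [0.563, -0.0696, 0.1479]
tool_rot: [180.0, -0.1, -0.0]
contact_force: [-1.1, 1.9, 5.1]
grip_width: 0.366
grasp_force: 61.7
```

Call:
arm_command(
  deltas=[
    {"x": 0, "y": 0, "z": 0, "rx": 0, "ry": 0, "rz": 0, "grip": 0.6},
    {"x": 0, "y": 0, "z": 0, "rx": 0, "ry": 0, "rz": 0, "grip": 0.5},
    {"x": 0, "y": 0, "z": 0, "rx": 0, "ry": 0, "rz": 0, "grip": 0.2},
    {"x": 0, "y": 0, "z": 0, "rx": 0, "ry": 0, "rz": 0, "grip": 0},
    {"x": 0, "y": 0, "z": 0, "rx": 0, "ry": 0, "rz": 0, "grip": 0},
    {"x": 0, "y": 0, "z": -0.02, "rx": 0, "ry": 0, "rz": 0, "grip": 0},
    {"x": 0, "y": 0, "z": -0.06, "rx": 0, "ry": 0, "rz": 0, "grip": 0},
    {"x": 0, "y": 0, "z": -0.1, "rx": 0, "ry": 0, "rz": 0, "grip": 0},
    {"x": 0, "y": 0, "z": -0.1, "rx": 0, "ry": 0, "rz": 0, "grip": 0},
  ],
)

```text
t: 48.58
eef_pos: [0.5646, -0.0701, 0.2507]
tool_rot: [179.9, -0.4, -0.0]
contact_force: [0.9, 0.4, 0.1]
grip_width: 1.0
grasp_force: 0.0
```

Call:
arm_command(
  deltas=[
    {"x": -0.024, "y": -0.045, "z": 0, "rx": 0, "ry": 0, "rz": 0, "grip": 0},
    {"x": -0.05, "y": -0.095, "z": 0, "rx": 0, "ry": 0, "rz": 0, "grip": 0},
    {"x": -0.077, "y": -0.145, "z": 0, "rx": 0, "ry": 0, "rz": 0, "grip": 0},
    {"x": -0.104, "y": -0.195, "z": 0, "rx": 0, "ry": 0, "rz": 0, "grip": 0},
    {"x": -0.131, "y": -0.245, "z": 0, "rx": 0, "ry": 0, "rz": 0, "grip": 0},
    {"x": -0.158, "y": -0.295, "z": 0, "rx": 0, "ry": 0, "rz": 0, "grip": 0},
    {"x": -0.185, "y": -0.345, "z": 0, "rx": 0, "ry": 0, "rz": 0, "grip": 0},
    {"x": -0.21, "y": -0.39, "z": 0, "rx": 0, "ry": 0, "rz": 0, "grip": 0},
    {"x": -0.2166, "y": -0.4037, "z": 0, "rx": 0, "ry": 0, "rz": 0, "grip": 0},
    {"x": -0.2166, "y": -0.4037, "z": 0, "rx": 0, "ry": 0, "rz": 0, "grip": 0},
  ],
)

```text
t: 49.82
eef_pos: [0.3456, 0.3344, 0.2461]
tool_rot: [179.9, 0.0, 0.1]
contact_force: [0.0, -1.0, -0.3]
grip_width: 1.003
grasp_force: 0.0
```

Call:
arm_command(
  deltas=[
    {"x": 0, "y": 0, "z": 0.02, "rx": 0, "ry": 0, "rz": 0, "grip": 0},
    {"x": 0, "y": 0, "z": 0.04, "rx": 0, "ry": 0, "rz": 0, "grip": 0},
    {"x": 0, "y": 0, "z": 0.04, "rx": 0, "ry": 0, "rz": 0, "grip": 0},
    {"x": 0, "y": 0, "z": 0.04, "rx": 0, "ry": 0, "rz": 0, "grip": 0},
  ],
)

```text
t: 50.32
eef_pos: [0.3471, 0.3336, 0.2073]
tool_rot: [-180.0, -0.0, -0.1]
contact_force: [0.1, -0.2, 0.0]
grip_width: 1.0
grasp_force: 0.0
```

Descend to 0.164, grip, then carry back.

Call:
arm_command(
  deltas=[
    {"x": 0, "y": 0, "z": 0.02, "rx": 0, "ry": 0, "rz": 0, "grip": 0},
    {"x": 0, "y": 0, "z": 0.038, "rx": 0, "ry": 0, "rz": 0, "grip": 0},
    {"x": 0, "y": 0, "z": 0.043, "rx": 0, "ry": 0, "rz": 0, "grip": 0},
    {"x": 0, "y": 0, "z": 0.043, "rx": 0, "ry": 0, "rz": 0, "grip": 0.3},
    {"x": 0, "y": 0, "z": 0.043, "rx": 0, "ry": 0, "rz": 0, "grip": 0.5},
    {"x": 0, "y": 0, "z": 0.043, "rx": 0, "ry": 0, "rz": 0, "grip": 0.6},
    {"x": 0, "y": 0, "z": 0.043, "rx": 0, "ry": 0, "rz": 0, "grip": 0.7},
    {"x": 0, "y": 0, "z": 0.043, "rx": 0, "ry": 0, "rz": 0, "grip": 1},
    {"x": 0, "y": 0, "z": 0.043, "rx": 0, "ry": 0, "rz": 0, "grip": 1},
    {"x": 0, "y": 0, "z": 0.043, "rx": 0, "ry": 0, "rz": 0, "grip": 1},
  ],
)

```text
t: 51.58
eef_pos: [0.3466, 0.3347, 0.1647]
tool_rot: [-179.9, -0.1, -0.0]
contact_force: [0.3, 0.5, 6.2]
grip_width: 0.366
grasp_force: 59.4
```

Call:
arm_command(
  deltas=[
    {"x": 0, "y": 0, "z": 0, "rx": 0, "ry": 0, "rz": 0, "grip": 1},
    {"x": 0, "y": 0, "z": 0, "rx": 0, "ry": 0, "rz": 0, "grip": 1},
  ],
)

```text
t: 51.82
eef_pos: [0.3466, 0.3347, 0.1648]
tool_rot: [-179.9, -0.1, -0.0]
contact_force: [-0.5, 1.3, 6.4]
grip_width: 0.365
grasp_force: 59.4
```

Call:
arm_command(
  deltas=[
    {"x": 0, "y": 0, "z": -0.01, "rx": 0, "ry": 0, "rz": 0, "grip": 1},
    {"x": 0, "y": 0, "z": -0.03, "rx": 0, "ry": 0, "rz": 0, "grip": 1},
    {"x": 0, "y": 0, "z": -0.07, "rx": 0, "ry": 0, "rz": 0, "grip": 1},
    {"x": 0, "y": 0, "z": -0.11, "rx": 0, "ry": 0, "rz": 0, "grip": 1},
    {"x": 0, "y": 0, "z": -0.15, "rx": 0, "ry": 0, "rz": 0, "grip": 1},
    {"x": 0, "y": 0, "z": -0.16, "rx": 0, "ry": 0, "rz": 0, "grip": 1},
    {"x": 0, "y": 0, "z": -0.16, "rx": 0, "ry": 0, "rz": 0, "grip": 1},
  ],
)

```text
t: 52.7
eef_pos: [0.3458, 0.334, 0.323]
tool_rot: [180.0, 0.0, -0.0]
contact_force: [0.4, -0.7, -6.3]
grip_width: 0.365
grasp_force: 60.7
```

Call:
arm_command(
  deltas=[
    {"x": 0.01, "y": 0.02, "z": 0, "rx": 0, "ry": 0, "rz": 0, "grip": 1},
    {"x": 0.03, "y": 0.06, "z": 0, "rx": 0, "ry": 0, "rz": 0, "grip": 1},
    {"x": 0.05, "y": 0.11, "z": 0, "rx": 0, "ry": 0, "rz": 0, "grip": 1},
    {"x": 0.07, "y": 0.16, "z": 0, "rx": 0, "ry": 0, "rz": 0, "grip": 1},
    {"x": 0.09, "y": 0.21, "z": 0, "rx": 0, "ry": 0, "rz": 0, "grip": 1},
    {"x": 0.11, "y": 0.26, "z": 0, "rx": 0, "ry": 0, "rz": 0, "grip": 1},
    {"x": 0.13, "y": 0.3, "z": 0, "rx": 0, "ry": 0, "rz": 0, "grip": 1},
    {"x": 0.145, "y": 0.325, "z": 0, "rx": 0, "ry": 0, "rz": 0, "grip": 1},
    {"x": 0.151, "y": 0.3355, "z": 0, "rx": 0, "ry": 0, "rz": 0, "grip": 1},
    {"x": 0.151, "y": 0.3355, "z": 0, "rx": 0, "ry": 0, "rz": 0, "grip": 1},
  ],
)

```text
t: 53.95
eef_pos: [0.4964, -0.0013, 0.3221]
tool_rot: [-179.9, 0.2, -0.1]
contact_force: [0.3, 0.1, -5.2]
grip_width: 0.365
grasp_force: 61.0
```

Call:
arm_command(
  deltas=[
    {"x": 0, "y": 0, "z": 0.03, "rx": 0, "ry": 0, "rz": 0, "grip": 1},
    {"x": 0, "y": 0, "z": 0.08, "rx": 0, "ry": 0, "rz": 0, "grip": 1},
    {"x": 0, "y": 0, "z": 0.12, "rx": 0, "ry": 0, "rz": 0, "grip": 1},
    {"x": 0, "y": 0, "z": 0.145, "rx": 0, "ry": 0, "rz": 0, "grip": 1},
    {"x": 0, "y": 0, "z": 0.155, "rx": 0, "ry": 0, "rz": 0, "grip": 1},
    {"x": 0, "y": 0, "z": 0.157, "rx": 0, "ry": 0, "rz": 0, "grip": 1},
    {"x": 0, "y": 0, "z": 0.157, "rx": 0, "ry": 0, "rz": 0, "grip": 1},
    {"x": 0, "y": 0, "z": 0.157, "rx": 0, "ry": 0, "rz": 0, "grip": 1},
  ],
)

```text
t: 54.95
eef_pos: [0.4978, -0.0014, 0.168]
tool_rot: [180.0, -0.1, -0.0]
contact_force: [0.3, -0.0, -5.7]
grip_width: 0.36
grasp_force: 60.8
```

Call:
arm_command(
  deltas=[
    {"x": 0, "y": 0, "z": 0.001, "rx": 0, "ry": 0, "rz": 0, "grip": 1},
    {"x": 0, "y": 0, "z": 0.002, "rx": 0, "ry": 0, "rz": 0, "grip": 1},
    {"x": 0, "y": 0, "z": 0.003, "rx": 0, "ry": 0, "rz": 0, "grip": 1},
    {"x": 0, "y": 0, "z": 0.003, "rx": 0, "ry": 0, "rz": 0, "grip": 1},
  ],
)

```text
t: 55.45
eef_pos: [0.4976, -0.0014, 0.1648]
tool_rot: [180.0, -0.1, -0.0]
contact_force: [-2.1, 1.6, 4.6]
grip_width: 0.362
grasp_force: 62.0
```

Call:
arm_command(
  deltas=[
    {"x": 0, "y": 0, "z": 0, "rx": 0, "ry": 0, "rz": 0, "grip": 0.6},
    {"x": 0, "y": 0, "z": 0, "rx": 0, "ry": 0, "rz": 0, "grip": 0.5},
    {"x": 0, "y": 0, "z": 0, "rx": 0, "ry": 0, "rz": 0, "grip": 0.2},
    {"x": 0, "y": 0, "z": 0, "rx": 0, "ry": 0, "rz": 0, "grip": 0},
    {"x": 0, "y": 0, "z": 0, "rx": 0, "ry": 0, "rz": 0, "grip": 0},
    {"x": 0, "y": 0, "z": -0.02, "rx": 0, "ry": 0, "rz": 0, "grip": 0},
    {"x": 0, "y": 0, "z": -0.06, "rx": 0, "ry": 0, "rz": 0, "grip": 0},
    {"x": 0, "y": 0, "z": -0.12, "rx": 0, "ry": 0, "rz": 0, "grip": 0},
    {"x": 0.01, "y": 0, "z": -0.18, "rx": 0, "ry": 0, "rz": 0, "grip": 0},
    {"x": 0.028, "y": 0.005, "z": -0.237, "rx": 0, "ry": 0, "rz": 0, "grip": 0},
  ],
)

```text
t: 56.7
eef_pos: [0.5248, -0.006, 0.4034]
tool_rot: [180.0, -0.1, 0.0]
contact_force: [1.4, -0.3, -0.5]
grip_width: 1.001
grasp_force: 0.0
```

Call:
arm_command(
  deltas=[
    {"x": 0, "y": 0, "z": 0, "rx": 0, "ry": 0, "rz": 0, "grip": 0},
    {"x": 0, "y": 0, "z": 0, "rx": 0, "ry": 0, "rz": 0, "grip": 0},
    {"x": 0, "y": 0, "z": 0, "rx": 0, "ry": 0, "rz": 0, "grip": 0},
  ],
)

```text
t: 57.08
eef_pos: [0.5242, -0.0061, 0.399]
tool_rot: [-180.0, 0.2, -0.0]
contact_force: [-1.0, -0.9, -0.2]
grip_width: 0.995
grasp_force: 0.0
```

```bash
python3 - <<'E'
from h import *
s=ctrl.state();im=ctrl.snapshot("wrist")[:,:,::-1].copy();c=cam("wrist",s);print(s['t'],s['eef_pos'],s['contact_force'],s['dq'].round(2))
for x,y,z,r in((.564,.0645,.154,.0265),(.498,-.0015,.176,.0165),(.563,-.0685,.159,.0165),(.445,-.333,.124,.0245)):
    cv2.polylines(im,[ring(c,x,y,z,r).round().astype(int)],True,(0,255,0),1)
cv2.imwrite("pics/w5.png",im);cv2.imwrite("pics/t5.png",ctrl.snapshot("top")[:,:,::-1])
E
```

```text
57.075 [ 0.52417337 -0.00609357  0.39897991] [-0.95211298 -0.94388008 -0.18414314] [ 0.05 -0.03 -0.12 -0.11  0.19 -0.02]
```

View pics/w5.png

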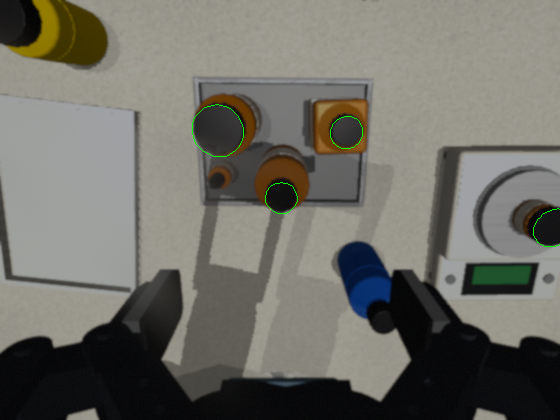

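All three bottle caps — (218,131), (281,198), (347,132) — and the jar at (548,227) are back on their original rings. The dropper bottle is where it was, and the gripper hangs clear of everything. I hand the job in.

```bash
python3 -c "
from workcell import ctrl
print(ctrl.sign_off())"
```

```text
the job is handed in; nothing more can be done
None
```

The jar stands on the middle of the balance pan, all three bottles are back on their original spots, and the job was handed in at about 57 s of the 136 s; the hand-in gave no pass or fail result.

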